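# Put the fuses away in the locked spares box

### The arm

A 6-joint arm with a two-finger parallel gripper is mounted at the origin on a cart in front of the work surface, level with it; the furniture and walls round the work are solid. World frame = base frame: x ahead of the robot, y to its left, z up, the work surface at z = 0. Lengths are in m, angles in degrees, forces in N, time in s.
With the tool pointing down it reaches from about 0.35 to 0.875 m from the base axis. Payload 4.2 kg.
Tool frame: the origin (TCP) lies between the finger pads; the fingertips stand 11 mm ahead of it and the grasp point (between the pads) lies 8 mm behind it; z points along the fingers, y is the direction in which the jaws open and shut (so a half turn about z gives the same grasp; the last joint's range is limited). The gripper opens to 87 mm and grips with 3 to 60 N. Pads are 19 mm wide; open, the fingers measure 117 mm over their backs; the gripper's body (75 mm by 190 mm) begins 51 mm behind the grasp point.
Start: joints at [85.405, 22.042, 0.453, 0, -68.411, -14.817], TCP at [0.208, 0.589, 0.234] pointing down, gripper open.
Joint ranges: [-179.83, 179.83], [-69.29, 118.12], [-61.27, 80.66], [-181.25, 117.63], [-171.15, -9.14], [-177.46, 177.46]. Speed limits (degrees/s): [159.86, 159.86, 180, 180, 180, 180].

### API

Orientations are given as a 3x3 rotation matrix whose columns are the frame's x, y, z axes.
In Python, from station import sense, capture, get_calibration, finish_job, search_frame, cut_out gives the robot as it stands.
- The arm moves only by the tool arm_command, never from a script. Its argument "rows" is a list of rows, each an object with "fingers": the opening in per cent of the stroke, from 0 (shut) to 100 (fully open); "travel": the shift along the tool's x, y, z in cm, a list of three; "roll": the turn about the tool's z in degrees. A call has 1 to 10 rows; each row is the pose to reach, as a shift and turn from the pose commanded when the call began, along the tool's axes at that moment; what a row does not reach only later rows make up. A row lasts 1/10 s, in which the tool goes at most 50 mm and 8.59 degrees, less where a joint would pass 70% of its speed; a pose out of reach is approached as far as the arm can. A call with a gripper value outside its range is refused whole. The fingers move at their own pace and stop on an object; the grip force is fixed at half the most. Time passes only in rows, so rows that repeat a pose let the fingers close. It gives the time, the measured TCP pose, the force and the opening at its end, in the units of the state.
- sense(): the state, without advancing time (a new reading comes with each control period).
- capture(name): name is "side" or "top"; returns (picture, depth): 400x640x3 uint8, red, green, blue; 400x640 float32, m along the optical axis (not along the pixel's ray), 0 where there is no reading.
- get_calibration(name): a dict with "fov_y" (degrees; the focal length in pixels is half the picture's height over the tangent of half this angle, whatever the lens; pixels are square), "cx", "cy" (the principal point, pixels), "origin" and "attitude" of the camera in the world. Camera axes: x right, y down, z forward; pixel columns grow to the right and rows downward; lengths in m; the calibration is good to about 2 mm. A picture is of the moment at which its call begins. get_calibration takes no time and is no camera call.
- finish_job(): hands the job in, once; it reports no verdict.
Trained networks look in the newest picture that a camera, given by its name, has taken for a name from the list of things; names that differ only in an ending like _2 or _b are one class to them, and where a whole thing is asked for, a point or a joint stands for the part that bears it (a point fixed in the world has none). Each returns a list of dicts, best first, with "p" (0 to 1); they miss things now and then, are a little off and sometimes report something else, mostly with a low value. They report only what shows in the picture. A call takes as long as a camera call.
- search_frame(camera, label): "position" ([x, y, z] in m, in world coordinates, good to about 4 mm: the middle of the surface that is visible of it).
- cut_out(camera, label): "mask" (400x640 bool, what is visible of it).
The state is a dict: "time_s": time; "joints": joint angles; "joint_velocities": joint speeds; "effort": joint torques, N m; "tcp_pos": TCP position; "ee_rot": TCP orientation; "wrist_force": force on the tool from outside, world axes, zero at the start; "moment": the same for the moment, N m; "gripper_width": opening from 0.0 (shut) to 1.0 (fully open).
Only numpy, scipy, OpenCV 4.12 (cv2) and the standard library are available. Lean on these libraries where they do the work, as an engineer would, in place of code of your own. Each camera call takes 0.05 s, during which the arm holds its last target. There are 200 camera calls.

### The job

Put the loose cartridge fuses away in the grey spares box: take the slotted key from its stand, turn both locks a quarter turn anticlockwise with its blade, swing the lid open and lay every fuse from the rack in the box, each in a nest of its own. Then shut the lid fully, turn both locks back with the key and stand the key in its stand again, leaving the other things on the bench where they are.

Things in the scene. Friction and masses are not known exactly. Their poses are not given: they have to be found in the camera images.
- fuse_box: Grey sheet-steel box fixed to the bench, 114 (x) x 238 (y) mm, rim 60 mm above the bench, walls 4 mm, inner floor at 3 mm. Origin: centre of its underside, on the bench. Its -x side is the front, towards the robot; the lid's hinge line runs along y at x = +57, z = 60 mm. Inside, four nests in a row along y at a pitch of 52 mm, each for one fuse lying along x.
- lid (a joint): Lid angle in rad: 0 shut, grows as the front edge swings up and back, stop at 2.2. Stiff hinge (0.22 N m): the lid stays where it is left and must be pushed the whole way shut. The locks' tongues hold it until both locks are beyond about 1.25, and they turn back only with the lid fully shut. At 1.9 or more it is well out of the way of a hand over the nests.
- lid_grip (a point): Middle of the lid's steel bar handle: round, 10 mm thick, 76 mm long along box y, centre 36 mm above the lid's upper face, posts at both ends, room for fingers under it. With the lid shut at x = -49, y = 0, z = 102 mm in the box frame (106 mm in front of the hinge line, 42 above it); the lid's front edge is 10 mm farther out. Axes as the box's with the lid shut; they turn with the lid.
- lock_left (a joint): Quarter-turn lock near the lid's front left corner, in rad: 0 locked, 1.5 fully open; grows anticlockwise seen from above. Stops at both ends; friction 0.06 N m, stays where it is left.
- slot_left (a point): Centre of the slot's mouth on the left lock's round brass head (27 mm across, in a dark collar, 1 mm proud of the lid); with the lid shut 67 mm above the bench, at x = -31, y = +92 mm in the box frame. The slot is 6 mm wide, 7 mm deep and runs right across the head along this x axis (along box x when locked). The key's blade has about 0.17 rad of play in it either way.
- lock_right (a joint): Quarter-turn lock near the lid's front right corner, in rad: 0 locked, 1.5 fully open; grows anticlockwise seen from above. Stops at both ends; friction 0.06 N m, stays where it is left.
- slot_right (a point): Centre of the slot's mouth on the right lock's round brass head (27 mm across, in a dark collar, 1 mm proud of the lid); with the lid shut 67 mm above the bench, at x = -31, y = -92 mm in the box frame. The slot is 6 mm wide, 7 mm deep and runs right across the head along this x axis (along box x when locked). The key's blade has about 0.17 rad of play in it either way.
- key_tip (a point): Middle of the lower edge of the key's blade. The key is 67 mm tall: steel blade 18 mm wide (along this point's x) and 3 mm thick (along y), 24 mm long; above it a round steel collar 34 mm across and 6 mm thick; above that a orange handle. z points up the key.
- key_grip (a point): Point to hold the key: in the middle of its orange handle, 50 mm above the blade's lower edge. The handle is 30 mm wide along x, 14 mm thick along y (grip across y) and reaches from 30 to 67 mm above the blade's edge. Mass 80 g.
- stand_mouth (a point): Centre of the slot's mouth on top of the wooden key stand (66 x 56 mm block fixed to the bench, top 34 mm above it). The slot is 24 mm long along this point's x, 8 mm wide along y, 28 mm deep; the key stands with its blade in it and its collar resting on the top, the blade's lower edge 24 mm below this point.
- fuse_rack: Wooden rack fixed to the bench, 70 (x) x 224 (y) mm, origin at the centre of its underside. Fuses lie along its x in V notches of two ribs (8 mm thick, at x = +-22 mm, so 36 mm free between them) at a pitch of 52 mm along y (-78, -26, +26, +78 mm), their axes 29 mm above the bench, 24 mm above the rack's base board, level with the ridges.
- fuse_1_centre (a point): Centre of cartridge fuse 1: cylinder 22 mm thick and 58 mm long along its x axis, white ceramic with steel end caps, 60 g. Two to four of the fuses are there; the others are absent. Round, so it may roll.
- fuse_2_centre (a point): Centre of cartridge fuse 2: cylinder 22 mm thick and 58 mm long along its x axis, white ceramic with steel end caps, 60 g. Two to four of the fuses are there; the others are absent. Round, so it may roll.
- fuse_3_centre (a point): Centre of cartridge fuse 3: cylinder 22 mm thick and 58 mm long along its x axis, white ceramic with steel end caps, 60 g. Two to four of the fuses are there; the others are absent. Round, so it may roll.
- fuse_4_centre (a point): Centre of cartridge fuse 4: cylinder 22 mm thick and 58 mm long along its x axis, white ceramic with steel end caps, 60 g. Two to four of the fuses are there; the others are absent. Round, so it may roll.
- brass_fitting: Bystander: brass hose fitting, 40 mm tall, origin at the centre of its underside; leave it alone.
- bushing: Bystander: dark bushing lying on its side, 34 x 37 x 24 mm, origin at the centre of its underside; leave it alone.
- cap_nut: Bystander: blue capped nut, 20 mm tall, origin at the centre of its underside; leave it alone.
- grease_tin: Bystander: red and yellow grease tin, 101 mm wide, 134 mm tall, origin at the centre of its underside; leave it alone.
- nest_1 (a point): Centre of where a fuse lies in nest 1 of the box (27 mm above the bench, x = -3, y = 78 mm in the box frame). It rests on two black ribs (8 mm thick, 22 mm either side of this point along x, 36 mm free between for fingers) with V notches that roll it to the middle; on the ribs' ridges partitions 41 mm high, 3 mm thick; stops 8 mm beyond its ends, 33 mm high.
- nest_2 (a point): Centre of where a fuse lies in nest 2 of the box (27 mm above the bench, x = -3, y = 26 mm in the box frame). It rests on two black ribs (8 mm thick, 22 mm either side of this point along x, 36 mm free between for fingers) with V notches that roll it to the middle; on the ribs' ridges partitions 41 mm high, 3 mm thick; stops 8 mm beyond its ends, 33 mm high.
- nest_3 (a point): Centre of where a fuse lies in nest 3 of the box (27 mm above the bench, x = -3, y = -26 mm in the box frame). It rests on two black ribs (8 mm thick, 22 mm either side of this point along x, 36 mm free between for fingers) with V notches that roll it to the middle; on the ribs' ridges partitions 41 mm high, 3 mm thick; stops 8 mm beyond its ends, 33 mm high.
- nest_4 (a point): Centre of where a fuse lies in nest 4 of the box (27 mm above the bench, x = -3, y = -78 mm in the box frame). It rests on two black ribs (8 mm thick, 22 mm either side of this point along x, 36 mm free between for fingers) with V notches that roll it to the middle; on the ribs' ridges partitions 41 mm high, 3 mm thick; stops 8 mm beyond its ends, 33 mm high.

How it is judged (in metres and radians):
On the way, in this order (a step that is already met when the one before it is completed fails the run):
1. the first lock is turned open with the key's blade in its slot (((value of joint lock_left above 1.3 rad and distance between key_tip and slot_left below 0.012 m) or (value of joint lock_right above 1.3 rad and distance between key_tip and slot_right below 0.012 m))), for 0.1 s.
2. both locks are open, the key's blade in the slot of the second (value of joint each of lock_left, lock_right above 1.3 rad and (distance between key_tip and slot_left below 0.012 m or distance between key_tip and slot_right below 0.012 m)), for 0.1 s.
3. the lid stands open (value of joint lid above 1.4 rad), for 0.2 s.
4. every fuse lies in a nest of its own in the box, the lid still open (x of fuse_1_centre in the frame of fuse_box between -0.015 and 0.009 m and y of fuse_1_centre in the frame of fuse_box between -0.1 and 0.1 m and z of fuse_1_centre in the frame of fuse_box between 0.018 and 0.033 m and angle between the x axis of each of fuse_1_centre, fuse_2_centre, fuse_3_centre, fuse_4_centre and the x axis of fuse_box, either way round below 0.25 rad and distance between fuse_1_centre and fuse_2_centre above 0.04 m and distance between each of fuse_1_centre, fuse_2_centre and fuse_3_centre above 0.04 m and distance between each of fuse_1_centre, fuse_2_centre, fuse_3_centre and fuse_4_centre above 0.04 m and x of fuse_2_centre in the frame of fuse_box between -0.015 and 0.009 m and y of fuse_2_centre in the frame of fuse_box between -0.1 and 0.1 m and z of fuse_2_centre in the frame of fuse_box between 0.018 and 0.033 m and x of fuse_3_centre in the frame of fuse_box between -0.015 and 0.009 m and y of fuse_3_centre in the frame of fuse_box between -0.1 and 0.1 m and z of fuse_3_centre in the frame of fuse_box between 0.018 and 0.033 m and x of fuse_4_centre in the frame of fuse_box between -0.015 and 0.009 m and y of fuse_4_centre in the frame of fuse_box between -0.1 and 0.1 m and z of fuse_4_centre in the frame of fuse_box between 0.018 and 0.033 m and value of joint lid above 1.2 rad), for 0.2 s.
5. the lid is fully shut (value of joint lid below 0.03 rad), for 0.2 s.
6. the first lock is turned back with the key's blade in its slot (((value of joint lock_left below 0.2 rad and distance between key_tip and slot_left below 0.012 m) or (value of joint lock_right below 0.2 rad and distance between key_tip and slot_right below 0.012 m))), for 0.1 s.
7. both locks are turned back, the key's blade in the slot of the second, the lid shut (value of joint each of lock_left, lock_right below 0.2 rad and (distance between key_tip and slot_left below 0.012 m or distance between key_tip and slot_right below 0.012 m) and value of joint lid below 0.03 rad), for 0.1 s.
At the end, for the whole second after the job is handed in: Every fuse lies along its own nest in the box (centre within 12 mm, 0.25 rad; fuses 40 mm or more apart); lid below 0.03 rad, both locks below 0.2 rad; key at rest upright (0.15 rad) in its stand, blade 18 mm or more deep, within 8 mm of the slot's middle (x of fuse_1_centre in the frame of fuse_box between -0.015 and 0.009 m and y of fuse_1_centre in the frame of fuse_box between -0.1 and 0.1 m and z of fuse_1_centre in the frame of fuse_box between 0.018 and 0.033 m and angle between the x axis of each of fuse_1_centre, fuse_2_centre, fuse_3_centre, fuse_4_centre and the x axis of fuse_box, either way round below 0.25 rad and distance between fuse_1_centre and fuse_2_centre above 0.04 m and distance between each of fuse_1_centre, fuse_2_centre and fuse_3_centre above 0.04 m and distance between each of fuse_1_centre, fuse_2_centre, fuse_3_centre and fuse_4_centre above 0.04 m and x of fuse_2_centre in the frame of fuse_box between -0.015 and 0.009 m and y of fuse_2_centre in the frame of fuse_box between -0.1 and 0.1 m and z of fuse_2_centre in the frame of fuse_box between 0.018 and 0.033 m and x of fuse_3_centre in the frame of fuse_box between -0.015 and 0.009 m and y of fuse_3_centre in the frame of fuse_box between -0.1 and 0.1 m and z of fuse_3_centre in the frame of fuse_box between 0.018 and 0.033 m and x of fuse_4_centre in the frame of fuse_box between -0.015 and 0.009 m and y of fuse_4_centre in the frame of fuse_box between -0.1 and 0.1 m and z of fuse_4_centre in the frame of fuse_box between 0.018 and 0.033 m and value of joint lid below 0.03 rad and value of joint each of lock_left, lock_right below 0.2 rad and z of key_tip in the frame of stand_mouth below -0.018 m and horizontal distance between key_tip and stand_mouth below 0.008 m and angle between key_tip's own z axis and vertical below 0.15 rad and linear speed of slot_key below 0.02 m/s); the robot touches nothing.
It fails at once if a bystander (brass fitting) is shifted by more than 5 cm (distance of brass_fitting from where it was at the start of the episode above 0.05 m).
It fails at once if a bystander (bushing) is shifted by more than 5 cm (distance of bushing from where it was at the start of the episode above 0.05 m).
It fails at once if a bystander (cap nut) is shifted by more than 5 cm (distance of cap_nut from where it was at the start of the episode above 0.05 m).
It fails at once if a bystander (grease tin) is shifted by more than 5 cm (distance of grease_tin from where it was at the start of the episode above 0.05 m).
Of fuse_1, fuse_2, fuse_3, fuse_4 only 2 to 4 are there at a start; the rules pass over those that are not, and their reading is None.
At some moment in a run one of fuse_1, fuse_2, fuse_3, fuse_4 may be knocked a few centimetres aside while the robot is not near it.
It also fails if it takes over 210 s, if anything falls off the work surface, if the arm or the gripper's body presses on something with over 40 N, if the wrist force passes 120 N, or if a joint passes its speed limit or range.

## Working session

There is one attempt and no reset: what is moved stays moved. The work goes in short steps, Python scripts to look and compute and a tool call to move; the robot and the scene stay as the last step left them, time stands still between calls to the robot, and variables do not carry over. Pictures are saved under pics/ and viewed, about 12 in all and at most 16, crops included, and the job is handed in when it is done.

Besides the shell and the picture viewer there is one more tool, called after ">>>" by a JSON object that holds its "fn" and its "kwargs". arm_command: Moves the arm, as the interface text tells. Its arguments: {"type":"object","properties":{"rows":{"type":"array","items":{"type":"object","properties":{"fingers":{"type":"number"},"travel":{"type":"array","items":{"type":"number"}},"roll":{"type":"number"}}}}},"required":["rows"]}

```bash
ls; mkdir -p pics; cat > h.py <<'E'
import numpy as np, cv2
from station import *
def cam(n):
    c=get_calibration(n); f=200/np.tan(np.radians(c['fov_y'])/2)
    return f,c['cx'],c['cy'],np.array(c['origin']),np.array(c['attitude'])
def cloud(n,d):
    f,cx,cy,o,R=cam(n); v,u=np.mgrid[:400,:640]
    return np.stack([(u-cx)/f*d,(v-cy)/f*d,d],-1)@R.T+o
def proj(n,p):
    f,cx,cy,o,R=cam(n); q=(np.atleast_2d(p)-o)@R
    return np.c_[q[:,0]/q[:,2]*f+cx,q[:,1]/q[:,2]*f+cy]
def save(n,img): cv2.imwrite('pics/'+n+'.png',img[:,:,::-1])
E
python3 - <<'E'
from h import *
np.set_printoptions(precision=4,suppress=True)
s=sense();print(s)
for n in('top','side'):
    im,d=capture(n);save(n+'0',im);np.save(n+'0.npy',d);np.save(n+'0i.npy',im)
    print(n,get_calibration(n))
    for l in ['fuse_box','lid_grip','slot_left','key_grip','key_tip','stand_mouth','fuse_rack','fuse_1_centre','brass_fitting','bushing','cap_nut','grease_tin']:
        try: print(l,[(round(r['p'],2),np.round(r['position'],3)) for r in search_frame(n,l)][:6])
        except Exception as e: print(l,e)
E
```

```text
pics
{'time_s': 0.0, 'joints': array([ 85.4043,  22.0892,   0.3797,  -0.0329, -68.4108, -14.8165]), 'joint_velocities': array([-0.0118,  0.0838, -0.0838, -0.0268, -0.0059, -0.0372]), 'effort': array([  0.0002, -39.0664,  18.7397,   4.2197,   0.0109,  -0.0002]), 'tcp_pos': array([0.2075, 0.5889, 0.2325]), 'ee_rot': array([[ 0.9431, -0.3326, -0.0007],
       [-0.3326, -0.9431, -0.0021],
       [ 0.    ,  0.0022, -1.    ]]), 'wrist_force': array([-0.5487, -0.558 ,  1.3695]), 'moment': array([-0.0244,  0.0111,  0.0565]), 'gripper_width': 0.9990121910319401}
top {'fov_y': 55.34857329006146, 'cx': 328.26512742954696, 'cy': 196.63720898981575, 'origin': array([0.4032, 0.1839, 0.9509]), 'attitude': array([[-0.0002, -0.997 ,  0.0776],
       [-0.9998,  0.0016,  0.0174],
       [-0.0174, -0.0776, -0.9968]])}
fuse_box [(0.83, array([0.52 , 0.14 , 0.065])), (0.25, array([0.518, 0.14 , 0.07 ]))]
lid_grip [(0.77, array([0.519, 0.138, 0.068]))]
slot_left [(0.43, array([0.453, 0.208, 0.062]))]
key_grip [(0.5, array([ 0.464, -0.042,  0.061]))]
key_tip [(0.6, array([ 0.464, -0.042,  0.059]))]
stand_mo
[... 995 characters left out ...]
[(0.67, array([ 0.464, -0.048,  0.061]))]
stand_mouth [(0.88, array([ 0.447, -0.065,  0.035])), (0.33, array([0.39 , 0.115, 0.012])), (0.19, array([0.344, 0.297, 0.035]))]
fuse_rack [(0.64, array([0.383, 0.322, 0.007])), (0.5, array([ 0.46 , -0.05 ,  0.062])), (0.19, array([0.514, 0.116, 0.067]))]
fuse_1_centre [(0.47, array([0.528, 0.043, 0.067])), (0.45, array([0.457, 0.401, 0.03 ]))]
brass_fitting [(0.49, array([0.543, 0.359, 0.016]))]
bushing [(0.73, array([0.504, 0.102, 0.065])), (0.55, array([0.353, 0.164, 0.022]))]
cap_nut [(0.74, array([0.453, 0.211, 0.068])), (0.59, array([0.454, 0.403, 0.031])), (0.47, array([0.39 , 0.113, 0.013]))]
grease_tin [(0.68, array([0.625, 0.399, 0.092]))]
```

View pics/top0.png

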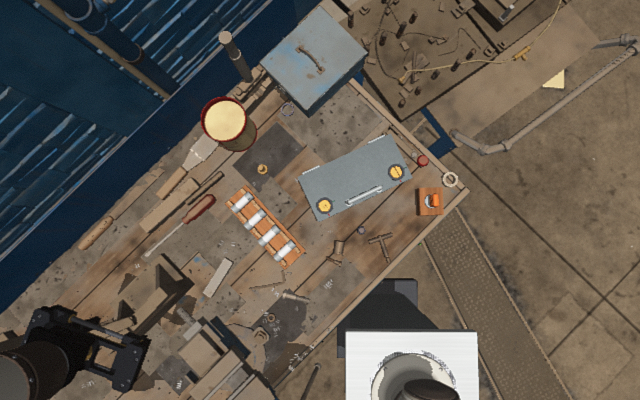

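View pics/side0.png

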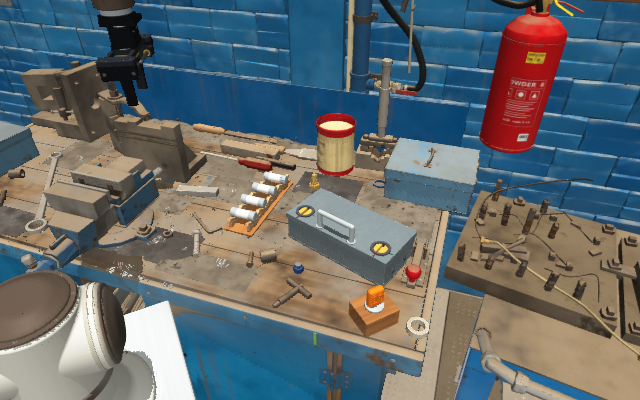

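```bash
cat > m0.py <<'E'
from h import *
np.set_printoptions(precision=4,suppress=True)
for n in('top','side'):
    im=np.load(n+'0i.npy');P=cloud(n,np.load(n+'0.npy'));h=cv2.cvtColor(im,cv2.COLOR_RGB2HSV).astype(int)
    X,Y,Z=P[...,0],P[...,1],P[...,2]
    print(n,'bench z',np.median(Z[(abs(X-.45)<.05)&(abs(Y-.28)<.02)]))
    # lid top
    m=(abs(Z-.066)<.004)&(abs(X-.51)<.13)&(abs(Y-.14)<.16)
    m=cv2.morphologyEx(m.astype(np.uint8),cv2.MORPH_OPEN,np.ones((3,3)))>0
    nn,lab,st,ce=cv2.connectedComponentsWithStats(m.astype(np.uint8));k=1+st[1:,4].argmax();m=cv2.morphologyEx((lab==k).astype(np.uint8),cv2.MORPH_CLOSE,np.ones((9,9)))>0
    r=cv2.minAreaRect(P[m][:,:2].astype(np.float32)*1000);print('lid rect mm',r,np.median(Z[m]))
    b=(h[...,0]>18)&(h[...,0]<35)&(h[...,1]>140)&(h[...,2]>130)&(abs(Z-.067)<.006)&(X>.35)&(X<.65)&(Y>0)&(Y<.28)
    nn,lab,st,ce=cv2.connectedComponentsWithStats(cv2.dilate(b.astype(np.uint8),np.ones((3,3))))
    for i in range(1,nn):
        q=(lab==i)&b
        if q.sum()>40:
            c=P[q]; (cc,rad)=cv2.minEnclosingCircle(c[:,:2].astype(np.float32)); print('lock',c.mean(0),cc,rad,q.sum())
    o=(h[...,0]<16)&(h[...,1]>150)&(h[...,2]>130)&(Z>.045)&(Z<.1)&(X<.53)&(Y<.02)&(Y>-.12)
    c=P[o];print('key',c.mean(0),c.min(0),c.max(0),o.sum()); t=c[c[:,2]>c[:,2].max()-.005]; print(' top rect',cv2.minAreaRect(t[:,:2].astype(np.float32)*1000),len(t))
    # stand top
    s=(abs(Z-.034)<.004)&(X>.4)&(X<.53)&(Y<.02)&(Y>-.12)&(h[...,1]>100); print(' stand',cv2.minAreaRect(P[s][:,:2].astype(np.float32)*1000),s.sum())
    # handle bar
    g=(Z>.085)&(abs(X-.5)<.12)&(abs(Y-.14)<.12); c=P[g]; print(' bar',c.mean(0),cv2.minAreaRect(c[:,:2].astype(np.float32)*1000),len(c),c[:,2].max())
    w=(Z>.022)&(Z<.045)&(X>.3)&(X<.55)&(Y>.24)&(Y<.48)&(h[...,1]<60)&(h[...,2]>90)
    nn,lab,st,ce=cv2.connectedComponentsWithStats(w.astype(np.uint8))
    for i in range(1,nn):
        if st[i,4]>40:
            c=P[lab==i]; print(' fuse',c.mean(0),cv2.minAreaRect(c[:,:2].astype(np.float32)*1000),c[:,2].max(),st[i,4])
    for l in ['fuse_rack']:
        for r in cut_out(n,l)[:1]: 
            c=P[r['mask']];c=c[c[:,2]<.06]; print(l,r['p'],cv2.minAreaRect(c[:,:2].astype(np.float32)*1000))
E
python3 m0.py
```

```text
top bench z 0.0011664852749675436
lid rect mm ((508.9521484375, 133.39398193359375), (147.81436157226562, 243.11947631835938), 25.35727882385254) 0.0672397185562651
key [ 0.4639 -0.0455  0.076 ] [ 0.4495 -0.0529  0.062 ] [ 0.4771 -0.0391  0.0802] 80
 top rect ((463.2621154785156, -46.243003845214844), (27.523298263549805, 11.579553604125977), 0.01643187180161476) 58
 stand ((465.00750732421875, -46.573486328125), (65.14836120605469, 57.46989440917969), 0.01120893657207489) 463
 bar [0.4133 0.1747 0.8318] ((457.4081115722656, 139.21267700195312), (26.723894119262695, 137.98838806152344), 39.50559616088867) 1205 0.9508643540385177
 fuse [0.4614 0.4079 0.0387] ((462.12664794921875, 409.50848388671875), (23.325115203857422, 56.49359130859375), 46.94479751586914) 0.04420250563458372 194
 fuse [0.4204 0.3762 0.0388] ((421.5684814453125, 377.1025390625), (20.423738479614258, 56.37340545654297), 42.668251037597656) 0.04453447547285494 196
 fuse [0.3817 0.3423 0.0386] ((381.7964782714844, 342.64599609375), (19.88677978515625, 57.138916015625), 42.095298767089844) 0.043405755976482 200
 fuse [
[... 1127 characters left out ...]
115417480469, 408.50213623046875), (20.711021423339844, 61.250038146972656), 43.53425979614258) 0.04230265378156006 198
 fuse [0.4191 0.3724 0.035 ] ((419.17413330078125, 375.8489990234375), (22.36349868774414, 60.712860107421875), 46.15364456176758) 0.042595017712429795 210
 fuse [0.3803 0.338  0.0348] ((380.1590270996094, 341.1856994628906), (21.71265411376953, 59.83186340332031), 46.70178985595703) 0.043121624531473945 231
 fuse [0.3444 0.3002 0.035 ] ((344.95123291015625, 303.5995178222656), (19.95096206665039, 59.316734313964844), 43.24362564086914) 0.0430770995351224 251
fuse_rack 0.84 ((402.6323547363281, 359.9005126953125), (227.38893127441406, 76.10846710205078), 42.115142822265625)
```

```bash
cat >> h.py <<'E'
def to(p,yaw=None):
    """travel (cm) and roll (deg) from measured pose to TCP p, tool-x yaw (deg)"""
    s=sense();R=s['ee_rot'];t=(np.array(p)-s['tcp_pos'])@R*100
    a=np.degrees(np.arctan2(R[1,0],R[0,0])); r=0 if yaw is None else -((yaw-a+180)%360-180)
    print('to',p,yaw,'travel',np.round(t,2),'roll',np.round(r,1),'j6',round(s['joints'][5],1),'yaw',round(a,1))
E
python3 - <<'E'
from h import *
np.set_printoptions(precision=4,suppress=True)
n='top';im=np.load(n+'0i.npy');P=cloud(n,np.load(n+'0.npy'));h=cv2.cvtColor(im,cv2.COLOR_RGB2HSV).astype(int);X,Y,Z=P[...,0],P[...,1],P[...,2]
for c in[(.452,.209),(.531,.044)]:
    q=(abs(X-c[0])<.025)&(abs(Y-c[1])<.025)&(h[...,1]>90)&(h[...,2]>90)&(h[...,0]>10)&(h[...,0]<40);print(q.sum(),P[q].mean(0),cv2.minEnclosingCircle(P[q][:,:2].astype(np.float32)))
g=(Z>.09)&(Z<.13)&(abs(X-.475)<.06)&(abs(Y-.12)<.07); c=P[g]; print(' bar',c.mean(0),cv2.minAreaRect(c[:,:2].astype(np.float32)*1000),len(c))
to([.4635,-.046,.20],-179)
E
```

```text
120 [0.4518 0.209  0.0643] ((0.45384126901626587, 0.20978207886219025), 0.016316430643200874)
114 [0.5306 0.0424 0.066 ] ((0.530547022819519, 0.042414743453264236), 0.014489623717963696)
 bar [0.4745 0.1182 0.1069] ((474.8492126464844, 117.72247314453125), (9.722932815551758, 85.4349594116211), 25.13064193725586) 170
to [0.4635, -0.046, 0.2] -179 travel [45.25 51.43  3.35] roll 159.6 j6 -14.8 yaw -19.4
```

>>> {"fn": "arm_command", "kwargs": {"rows": [{"travel":[4,4,0],"roll":8,"fingers":60},{"travel":[7,8,0],"roll":16,"fingers":60},{"travel":[11,12,0],"roll":24,"fingers":60},{"travel":[14,16,0],"roll":32,"fingers":60},{"travel":[17,20,0],"roll":40,"fingers":60},{"travel":[21,24,0],"roll":48,"fingers":60},{"travel":[24,28,0],"roll":56,"fingers":60},{"travel":[28,32,0],"roll":64,"fingers":60},{"travel":[31,36,0],"roll":72,"fingers":60},{"travel":[34,39,0],"roll":80,"fingers":60}]}}

```text
time_s: 2.4
tcp_pos: [0.3917, 0.1233, 0.2342]
ee_rot: [[-0.168, -0.986, 0.001], [-0.986, 0.168, 0.001], [-0.001, -0.001, -1.0]]
wrist_force: [1.8, 0.7, 0.1]
gripper_width: 0.601
```

```bash
python3 -c "
from h import *
to([.4635,-.046,.20],-179);print(sense()['joints'])"
```

```text
to [0.4635, -0.046, 0.2] -179 travel [15.48 -9.92  3.41] roll 79.3 j6 -50.1 yaw -99.7
[ 4.03698295e+01  4.28872371e-01 -2.72418133e+01  4.69665041e-03
 -6.22354159e+01 -5.00607246e+01]
```

>>> {"fn": "arm_command", "kwargs": {"rows": [{"travel":[4,-2.5,0],"roll":8,"fingers":60},{"travel":[8,-5,0],"roll":16,"fingers":60},{"travel":[12,-7.5,0],"roll":24,"fingers":60},{"travel":[15.5,-9.9,0],"roll":32,"fingers":60},{"travel":[15.5,-9.9,0.8],"roll":40,"fingers":60},{"travel":[15.5,-9.9,1.6],"roll":48,"fingers":60},{"travel":[15.5,-9.9,2.4],"roll":56,"fingers":60},{"travel":[15.5,-9.9,3.4],"roll":64,"fingers":60},{"travel":[15.5,-9.9,3.4],"roll":72,"fingers":60},{"travel":[15.5,-9.9,3.4],"roll":79.5,"fingers":60}]}}

```text
time_s: 3.4
tcp_pos: [0.4638, -0.044, 0.1994]
ee_rot: [[-1.0, -0.013, -0.0], [-0.013, 1.0, -0.0], [0.0, -0.0, -1.0]]
wrist_force: [-0.9, -0.6, -0.0]
gripper_width: 0.603
```

```bash
python3 -c "
from h import *
to([.4635,-.0462,.056],-180);print(sense()['joints'])"
```

```text
to [0.4635, -0.0462, 0.056] -180 travel [ 0.03 -0.21 14.34] roll 0.8 j6 -103.9 yaw -179.2
[ 1.46381554e+01  8.22985881e+00 -2.39854040e+01  3.69290903e-03
 -5.78102761e+01 -1.03876543e+02]
```

>>> {"fn": "arm_command", "kwargs": {"rows": [{"travel":[0,-0.2,4],"roll":0.8,"fingers":60},{"travel":[0,-0.2,8],"roll":0.8,"fingers":60},{"travel":[0,-0.2,11],"roll":0.8,"fingers":60},{"travel":[0,-0.2,13],"roll":0.8,"fingers":60},{"travel":[0,-0.2,14.3],"roll":0.8,"fingers":60},{"travel":[0,-0.2,14.3],"roll":0.8,"fingers":60},{"travel":[0,-0.2,14.3],"roll":0.8,"fingers":0},{"travel":[0,-0.2,14.3],"roll":0.8,"fingers":0},{"travel":[0,-0.2,14.3],"roll":0.8,"fingers":0},{"travel":[0,-0.2,14.3],"roll":0.8,"fingers":0}]}}

```text
time_s: 4.4
tcp_pos: [0.4644, -0.0458, 0.0573]
ee_rot: [[-1.0, -0.005, 0.002], [-0.005, 1.0, 0.0], [-0.002, 0.0, -1.0]]
wrist_force: [0.2, 0.1, 0.5]
gripper_width: 0.318
```

>>> {"fn": "arm_command", "kwargs": {"rows": [{"travel":[0,0,0],"fingers":0},{"travel":[0,0,0],"fingers":0},{"travel":[0,0,0],"fingers":0},{"travel":[0,0,-0.5],"fingers":0},{"travel":[0,0,-1.5],"fingers":0},{"travel":[0,0,-3],"fingers":0},{"travel":[0,0,-5],"fingers":0},{"travel":[0,0,-9],"fingers":0},{"travel":[0,0,-12],"fingers":0},{"travel":[0,0,-12],"fingers":0}]}}

```text
validation failed for argument at $.ro...
```

```bash
cat > keychk.py <<'E'
import sys
from h import *
np.set_printoptions(precision=4,suppress=True)
s=sense();R=s['ee_rot'];T=s['tcp_pos'];print(s['gripper_width'],T)
im,d=capture('side');save(sys.argv[1],im);P=cloud('side',d);Q=(P-T)@R*1000   # tool frame mm
h=cv2.cvtColor(im,cv2.COLOR_RGB2HSV).astype(int)
near=(abs(Q[...,0])<25)&(abs(Q[...,1])<25)
o=near&(Q[...,2]>-40)&(Q[...,2]<30)&(h[...,0]<16)&(h[...,1]>150)&(h[...,2]>110)
c=Q[o];print('orange tool mm',len(c),c.min(0),c.max(0))
b=near&(Q[...,2]>24)&(Q[...,2]<75)
c=Q[b];print('below',len(c),c.min(0),c.max(0));
bl=c[c[:,2]>30];print('blade',len(bl),bl.mean(0),bl.min(0),bl.max(0))
px=proj('side',T+R@[0,0,.03])[0].astype(int);x,y=max(px[0]-60,0),max(px[1]-60,0)
save(sys.argv[1],cv2.resize(im[y:y+120,x:x+120],None,fx=4,fy=4))
E
python3 keychk.py key1
```

```text
0.3179268520168666 [ 0.4644 -0.0458  0.0573]
orange tool mm 183 [ -3.7173 -24.8383 -17.963 ] [24.9426 24.9067 24.7279]
below 10 [-15.2938 -24.6613  24.0623] [24.3051  9.3922 25.2658]keychk.py:12: RuntimeWarning: Mean of empty slice.
  bl=c[c[:,2]>30];print('blade',len(bl),bl.mean(0),bl.min(0),bl.max(0))
  ret = um.true_divide(
Traceback (most recent call last):
  File "keychk.py", line 12, in <module>
    bl=c[c[:,2]>30];print('blade',len(bl),bl.mean(0),bl.min(0),bl.max(0))
                                                     ~~~~~~^^^
ValueError: zero-size array to reduction operation minimum which has no identity
```

View pics/key1.png

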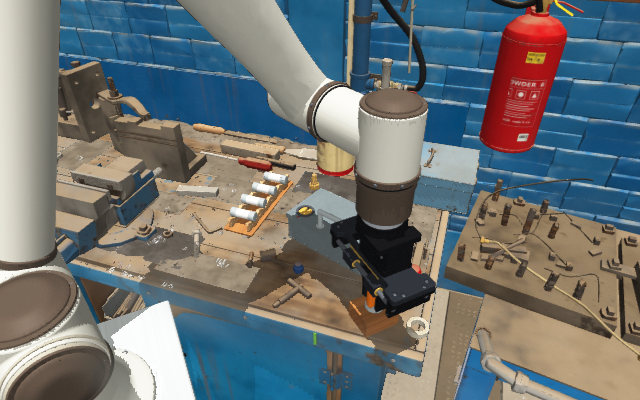

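>>> {"fn": "arm_command", "kwargs": {"rows": [{"travel":[0,0,0],"roll":0,"fingers":0},{"travel":[0,0,0],"roll":0,"fingers":0},{"travel":[0,0,0],"roll":0,"fingers":0},{"travel":[0,0,-0.5],"roll":0,"fingers":0},{"travel":[0,0,-1.5],"roll":0,"fingers":0},{"travel":[0,0,-3],"roll":0,"fingers":0},{"travel":[0,0,-6],"roll":0,"fingers":0},{"travel":[0,0,-9],"roll":0,"fingers":0},{"travel":[0,0,-12],"roll":0,"fingers":0},{"travel":[0,0,-12],"roll":0,"fingers":0}]}}

```text
time_s: 5.45
tcp_pos: [0.4667, -0.0456, 0.1814]
ee_rot: [[-1.0, -0.006, 0.01], [-0.006, 1.0, 0.001], [-0.01, 0.001, -1.0]]
wrist_force: [0.8, -0.4, -0.2]
gripper_width: 0.16
```

```bash
python3 keychk.py key2; python3 -c "
from h import *
to([.531,.043,.19],-154.75);print(sense()['joints'])"
```

```text
0.15961043122517965 [ 0.4667 -0.0456  0.1814]
orange tool mm 134 [  4.8627  -7.9358 -21.5517] [15.1621  5.7767 14.7586]
below 49 [-8.9044 -1.7649 31.3557] [ 9.1598  1.4842 45.8184]
blade 49 [ 1.7552 -0.5101 39.7416] [-8.9044 -1.7649 31.3557] [ 9.1598  1.4842 45.8184]
to [0.531, 0.043, 0.19] -154.75 travel [-6.64  8.83 -1.04] roll -25.0 j6 -104.1 yaw -179.7
[ 1.43940968e+01  9.46414291e+00 -2.57635141e+01  4.07560338e-03
 -5.44386106e+01 -1.04105544e+02]
```

View pics/key2.png

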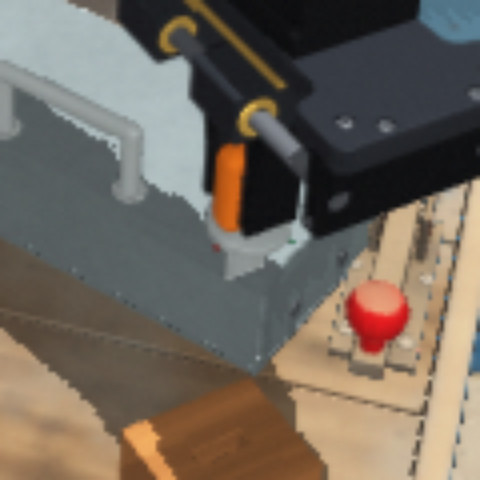

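>>> {"fn": "arm_command", "kwargs": {"rows": [{"travel":[-1,1.5,-0.5],"roll":-3,"fingers":0},{"travel":[-2.5,4,-1],"roll":-8,"fingers":0},{"travel":[-4.5,6.5,-1],"roll":-15,"fingers":0},{"travel":[-6,8.3,-1],"roll":-21,"fingers":0},{"travel":[-6.6,8.8,-1],"roll":-25,"fingers":0},{"travel":[-6.6,8.8,0],"roll":-25,"fingers":0},{"travel":[-6.6,8.8,2],"roll":-25,"fingers":0},{"travel":[-6.6,8.8,4],"roll":-25,"fingers":0},{"travel":[-6.6,8.8,5.5],"roll":-25,"fingers":0},{"travel":[-6.6,8.8,5.5],"roll":-25,"fingers":0}]}}

```text
time_s: 6.5
tcp_pos: [0.5267, 0.0415, 0.1181]
ee_rot: [[-0.905, -0.426, -0.008], [-0.426, 0.905, -0.002], [0.008, 0.001, -1.0]]
wrist_force: [0.3, 0.6, -0.9]
gripper_width: 0.159
```

```bash
python3 keychk.py key3; python3 -c "
from h import *
to([.5305,.0428,.108],-154.8);print(sense()['wrist_force'],sense()['ee_rot'])"
```

```text
0.15937874335391258 [0.5267 0.0415 0.1181]
orange tool mm 138 [ -7.8997  -7.0374 -23.2689] [15.9693  5.7164 16.6974]
below 637 [-24.5771 -24.9572  29.1093] [24.97   24.98   74.9877]
blade 636 [ 8.7751 -1.6758 54.0586] [-24.5771 -24.9572  31.7246] [24.97   24.98   74.9877]
to [0.5305, 0.0428, 0.108] -154.8 travel [-0.27 -0.02  1.17] roll 0.0 j6 -86.8 yaw -154.8
[ 0.16013449  0.01984608 -0.53305546] [[-9.04579743e-01 -4.26281423e-01 -4.43122609e-03]
 [-4.26278468e-01  9.04590505e-01 -1.63858209e-03]
 [ 4.70694216e-03  4.06708105e-04 -9.99988840e-01]]
```

View pics/key3.png

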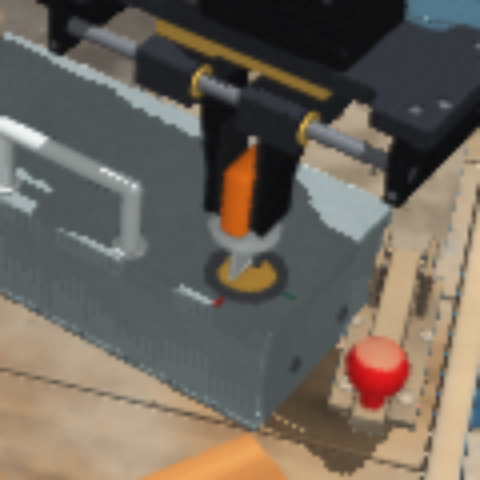

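>>> {"fn": "arm_command", "kwargs": {"rows": [{"travel":[-0.15,0,0],"roll":0,"fingers":0},{"travel":[-0.15,0,0],"roll":0,"fingers":0},{"travel":[-0.15,0,0],"roll":0,"fingers":0},{"travel":[-0.15,0,0],"roll":0,"fingers":0},{"travel":[-0.15,0,0],"roll":0,"fingers":0}]}}

```text
time_s: 7.05
tcp_pos: [0.531, 0.0431, 0.1219]
ee_rot: [[-0.904, -0.427, 0.001], [-0.427, 0.904, 0.0], [-0.001, -0.0, -1.0]]
wrist_force: [0.9, -0.7, -1.0]
gripper_width: 0.158
```

```bash
python3 -c "
from h import *
to([.5305,.0428,.1085],-154.8);print(sense()['wrist_force'],sense()['ee_rot'])"
```

```text
to [0.5305, 0.0428, 0.1085] -154.8 travel [ 0.06 -0.01  1.34] roll 0.1 j6 -86.8 yaw -154.7
[ 0.94411509 -0.69581452 -0.96550274] [[-9.04200604e-01 -4.27107471e-01  6.89644268e-04]
 [-4.27107386e-01  9.04200866e-01  2.73866476e-04]
 [-7.40547362e-04 -4.69219277e-05 -9.99999725e-01]]
```

>>> {"fn": "arm_command", "kwargs": {"rows": [{"travel":[0.05,0,0.4],"roll":0,"fingers":0},{"travel":[0.05,0,0.7],"roll":0,"fingers":0},{"travel":[0.05,0,0.9],"roll":0,"fingers":0},{"travel":[0.05,0,1.1],"roll":0,"fingers":0},{"travel":[0.05,0,1.25],"roll":0,"fingers":0},{"travel":[0.05,0,1.35],"roll":0,"fingers":0},{"travel":[0.05,0,1.35],"roll":0,"fingers":0},{"travel":[0.05,0,1.35],"roll":0,"fingers":0}]}}

```text
time_s: 7.85
tcp_pos: [0.5305, 0.0429, 0.1081]
ee_rot: [[-0.904, -0.427, 0.0], [-0.427, 0.904, -0.0], [-0.0, -0.0, -1.0]]
wrist_force: [0.5, 1.1, -0.7]
gripper_width: 0.16
```

>>> {"fn": "arm_command", "kwargs": {"rows": [{"travel":[0,0,0],"roll":-8,"fingers":0},{"travel":[0,0,0],"roll":-16,"fingers":0},{"travel":[0,0,0],"roll":-24,"fingers":0},{"travel":[0,0,0],"roll":-32,"fingers":0},{"travel":[0,0,0],"roll":-40,"fingers":0},{"travel":[0,0,0],"roll":-48,"fingers":0},{"travel":[0,0,0],"roll":-56,"fingers":0},{"travel":[0,0,0],"roll":-64,"fingers":0},{"travel":[0,0,0],"roll":-72,"fingers":0},{"travel":[0,0,0],"roll":-80,"fingers":0}]}}

```text
time_s: 8.85
tcp_pos: [0.5307, 0.0427, 0.1082]
ee_rot: [[0.269, -0.963, 0.001], [-0.963, -0.269, -0.0], [0.0, -0.001, -1.0]]
wrist_force: [0.2, -1.0, -0.7]
gripper_width: 0.157
```

>>> {"fn": "arm_command", "kwargs": {"rows": [{"travel":[0,0,0],"roll":-5,"fingers":0},{"travel":[0,0,0],"roll":-10,"fingers":0},{"travel":[0,0,0],"roll":-13,"fingers":0},{"travel":[0,0,0],"roll":-13,"fingers":0},{"travel":[0,0,0],"roll":-13,"fingers":0},{"travel":[0,0,0],"roll":-13,"fingers":0}]}}

```text
time_s: 9.45
tcp_pos: [0.5306, 0.0428, 0.1082]
ee_rot: [[0.473, -0.881, 0.0], [-0.881, -0.473, -0.0], [0.0, -0.0, -1.0]]
wrist_force: [0.4, -0.7, -1.1]
gripper_width: 0.162
```

```bash
python3 -c "
from h import *
s=sense();print(s['wrist_force'],s['moment'],s['tcp_pos'],s['joints'])
to([.5305,.0428,.125],-154.8+86)"
```

```text
[ 0.42911604 -0.73392393 -1.0527117 ] [-0.23249745 -0.18005603 -0.07583672] [0.53056561 0.04278545 0.10819768] [ 2.20884289e+01  2.04854932e+01 -2.22339412e+01  1.77387897e-02
 -4.72627684e+01  6.14767481e+00]
to [0.5305, 0.0428, 0.125] -68.80000000000001 travel [-0.    0.   -1.68] roll 7.0 j6 6.1 yaw -61.8
```

>>> {"fn": "arm_command", "kwargs": {"rows": [{"travel":[0,0,0],"roll":5,"fingers":0},{"travel":[0,0,0],"roll":8,"fingers":0},{"travel":[0,0,-1],"roll":8,"fingers":0},{"travel":[0,0,-3],"roll":8,"fingers":0},{"travel":[0,0,-6],"roll":8,"fingers":0},{"travel":[0,0,-8],"roll":16,"fingers":0},{"travel":[0,0,-8],"roll":24,"fingers":0},{"travel":[0,0,-8],"roll":32,"fingers":0},{"travel":[0,0,-8],"roll":40,"fingers":0},{"travel":[0,0,-8],"roll":48,"fingers":0}]}}

```text
time_s: 10.45
tcp_pos: [0.5304, 0.0429, 0.1889]
ee_rot: [[-0.342, -0.94, 0.001], [-0.94, 0.342, 0.0], [-0.001, -0.0, -1.0]]
wrist_force: [0.8, -0.4, -1.4]
gripper_width: 0.16
```

```bash
python3 -c "
from h import *
to([.4523,.2092,.19],-154.8)
im,d=capture('side')
f=proj('side',[[.531,.043,.067]])[0].astype(int);print(f)
save('lk1',cv2.resize(im[f[1]-30:f[1]+30,f[0]-30:f[0]+30],None,fx=6,fy=6))"
```

```text
to [0.4523, 0.2092, 0.19] -154.8 travel [-12.96  13.02  -0.1 ] roll 44.8 j6 -42.1 yaw -110.0
[380 248]
```

View pics/lk1.png

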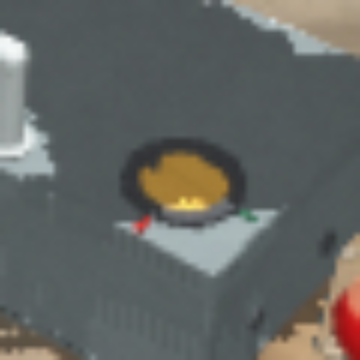

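>>> {"fn": "arm_command", "kwargs": {"rows": [{"travel":[-2,2,0],"roll":8,"fingers":0},{"travel":[-5,5,0],"roll":16,"fingers":0},{"travel":[-8,8,0],"roll":24,"fingers":0},{"travel":[-11,11,0],"roll":32,"fingers":0},{"travel":[-12.5,12.5,0],"roll":40,"fingers":0},{"travel":[-12.95,13,0],"roll":44.8,"fingers":0},{"travel":[-12.95,13,2.5],"roll":44.8,"fingers":0},{"travel":[-12.95,13,5],"roll":44.8,"fingers":0},{"travel":[-12.95,13,6.5],"roll":44.8,"fingers":0},{"travel":[-12.95,13,6.7],"roll":44.8,"fingers":0}]}}

```text
time_s: 11.5
tcp_pos: [0.4506, 0.2079, 0.1197]
ee_rot: [[-0.902, -0.433, -0.003], [-0.433, 0.902, -0.002], [0.004, -0.001, -1.0]]
wrist_force: [-0.7, -0.6, -1.4]
gripper_width: 0.161
```

>>> {"fn": "arm_command", "kwargs": {"rows": [{"travel":[0,0,0],"roll":0,"fingers":0},{"travel":[0,0,0],"roll":0,"fingers":0},{"travel":[0,0,0],"roll":0,"fingers":0},{"travel":[0,0,0],"roll":0,"fingers":0}]}}

```text
time_s: 11.9
tcp_pos: [0.4521, 0.2088, 0.1219]
ee_rot: [[-0.903, -0.431, 0.001], [-0.431, 0.903, 0.001], [-0.002, 0.0, -1.0]]
wrist_force: [-0.3, -0.1, -0.9]
gripper_width: 0.159
```

```bash
python3 -c "
from h import *
to([.4520,.2092,.1083],-154.8);print(sense()['wrist_force'],sense()['joints'])"; python3 keychk.py key4
```

```text
to [0.452, 0.2092, 0.1083] -154.8 travel [-0.01  0.04  1.36] roll 0.3 j6 -108.0 yaw -154.5
[-0.28837404 -0.0921507  -0.88227224] [ 4.35148828e+01  1.64726538e+01 -2.60332727e+01  7.16236796e-03
 -4.73981630e+01 -1.08013360e+02]
0.15935459986907974 [0.4521 0.2088 0.1219]
orange tool mm 95 [  1.8861  -7.3785 -22.1586] [15.672   6.5834 12.4996]
below 340 [-24.9396 -24.8846  29.7026] [24.9746 24.7173 74.9024]
blade 339 [ 3.9987 -1.8615 53.112 ] [-24.9396 -24.8846  30.5683] [24.9746 24.7173 74.9024]
```

View pics/key4.png

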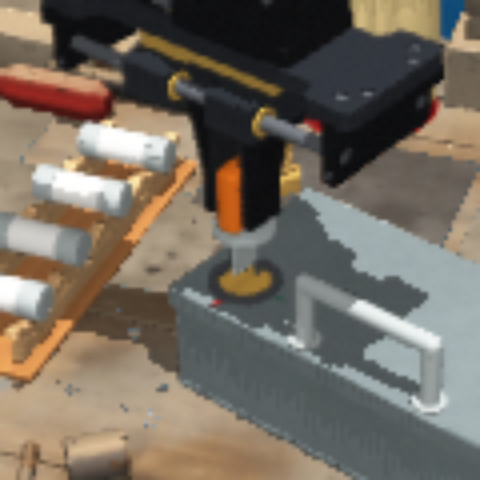

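Blade stands centred over the left lock head (crop px 245,270). Insert and turn.

>>> {"fn": "arm_command", "kwargs": {"rows": [{"travel":[0,0.04,0.4],"roll":0.3,"fingers":0},{"travel":[0,0.04,0.7],"roll":0.3,"fingers":0},{"travel":[0,0.04,0.9],"roll":0.3,"fingers":0},{"travel":[0,0.04,1.1],"roll":0.3,"fingers":0},{"travel":[0,0.04,1.25],"roll":0.3,"fingers":0},{"travel":[0,0.04,1.35],"roll":0.3,"fingers":0},{"travel":[0,0.04,1.35],"roll":0.3,"fingers":0},{"travel":[0,0.04,1.35],"roll":0.3,"fingers":0}]}}

```text
time_s: 12.75
tcp_pos: [0.4516, 0.209, 0.1076]
ee_rot: [[-0.905, -0.426, 0.0], [-0.426, 0.905, 0.0], [-0.0, -0.0, -1.0]]
wrist_force: [-0.2, -1.3, 0.3]
gripper_width: 0.158
```

>>> {"fn": "arm_command", "kwargs": {"rows": [{"travel":[0,0,0],"roll":-8,"fingers":0},{"travel":[0,0,0],"roll":-16,"fingers":0},{"travel":[0,0,0],"roll":-24,"fingers":0},{"travel":[0,0,0],"roll":-32,"fingers":0},{"travel":[0,0,0],"roll":-40,"fingers":0},{"travel":[0,0,0],"roll":-48,"fingers":0},{"travel":[0,0,0],"roll":-56,"fingers":0},{"travel":[0,0,0],"roll":-64,"fingers":0},{"travel":[0,0,0],"roll":-72,"fingers":0},{"travel":[0,0,0],"roll":-80,"fingers":0}]}}

```text
time_s: 13.75
tcp_pos: [0.4522, 0.2087, 0.1077]
ee_rot: [[0.267, -0.964, 0.001], [-0.964, -0.267, -0.0], [0.0, -0.001, -1.0]]
wrist_force: [2.7, -1.7, -2.4]
gripper_width: 0.158
```

>>> {"fn": "arm_command", "kwargs": {"rows": [{"travel":[0,0,0],"roll":-5,"fingers":0},{"travel":[0,0,0],"roll":-10,"fingers":0},{"travel":[0,0,0],"roll":-13,"fingers":0},{"travel":[0,0,0],"roll":-13,"fingers":0},{"travel":[0,0,0],"roll":-13,"fingers":0},{"travel":[0,0,0],"roll":-13,"fingers":0}]}}

```text
time_s: 14.35
tcp_pos: [0.4521, 0.2089, 0.1077]
ee_rot: [[0.472, -0.882, 0.001], [-0.882, -0.472, 0.0], [0.0, -0.001, -1.0]]
wrist_force: [4.5, -1.9, -3.3]
gripper_width: 0.153
```

```bash
python3 -c "
from h import *
s=sense();print(s['wrist_force'],s['moment'],s['tcp_pos'],s['joints'])
to([.452,.2092,.125],-154.8+86)"
```

```text
[ 4.4729214  -1.91760683 -3.2522873 ] [-0.78691556 -1.35793688  0.00759732] [0.45207423 0.20891352 0.10774539] [ 43.54364233  17.59408847 -26.96991212   0.05616495 -45.3921538
 -15.42593057]
to [0.452, 0.2092, 0.125] -68.80000000000001 travel [-0.03 -0.01 -1.73] roll 7.0 j6 -15.4 yaw -61.8
```

>>> {"fn": "arm_command", "kwargs": {"rows": [{"travel":[0,0,0],"roll":5,"fingers":0},{"travel":[0,0,0],"roll":8,"fingers":0},{"travel":[0,0,-1],"roll":8,"fingers":0},{"travel":[0,0,-3],"roll":8,"fingers":0},{"travel":[0,0,-6],"roll":8,"fingers":0},{"travel":[0,0,-8],"roll":16,"fingers":0},{"travel":[0,0,-8],"roll":24,"fingers":0},{"travel":[0,0,-8],"roll":32,"fingers":0},{"travel":[0,0,-8],"roll":40,"fingers":0},{"travel":[0,0,-8],"roll":48,"fingers":0}]}}

```text
time_s: 15.35
tcp_pos: [0.4509, 0.209, 0.1883]
ee_rot: [[-0.343, -0.939, -0.001], [-0.939, 0.343, 0.0], [-0.0, 0.001, -1.0]]
wrist_force: [0.5, -0.2, -0.8]
gripper_width: 0.163
```

```bash
python3 -c "
from h import *
to([.4640,-.0461,.19],-180)"
```

```text
to [0.464, -0.0461, 0.19] -180 travel [23.51 -9.99 -0.18] roll 69.9 j6 -63.6 yaw -110.1
```

>>> {"fn": "arm_command", "kwargs": {"rows": [{"travel":[2,-1,0],"roll":8,"fingers":0},{"travel":[5,-2.1,0],"roll":16,"fingers":0},{"travel":[9,-3.8,0],"roll":24,"fingers":0},{"travel":[13,-5.5,0],"roll":32,"fingers":0},{"travel":[17,-7.2,0],"roll":40,"fingers":0},{"travel":[20,-8.5,0],"roll":48,"fingers":0},{"travel":[22.5,-9.6,0],"roll":56,"fingers":0},{"travel":[23.5,-10,0],"roll":64,"fingers":0},{"travel":[23.5,-10,0],"roll":69.9,"fingers":0},{"travel":[23.5,-10,0],"roll":69.9,"fingers":0}]}}

```text
time_s: 16.35
tcp_pos: [0.4655, -0.0462, 0.1881]
ee_rot: [[-1.0, -0.005, -0.0], [-0.005, 1.0, 0.001], [0.0, 0.001, -1.0]]
wrist_force: [0.1, -0.1, -1.7]
gripper_width: 0.16
```

```bash
python3 - <<'E'
from h import *
to([.4640,-.0461,.09],-180)
out=[]
for n in('top','side'):
    im,d=capture(n)
    for p in([.452,.2092,.067],[.5305,.0428,.067]):
        f=proj(n,[p])[0].astype(int); out.append(cv2.resize(im[f[1]-18:f[1]+18,f[0]-18:f[0]+18],(380,290),interpolation=cv2.INTER_CUBIC))
save('locks',np.vstack([np.hstack(out[:2]),np.hstack(out[2:])]))
E
```

```text
to [0.464, -0.0461, 0.09] -180 travel [0.15 0.01 9.81] roll 0.3 j6 -104.0 yaw -179.7
```

View pics/locks.png

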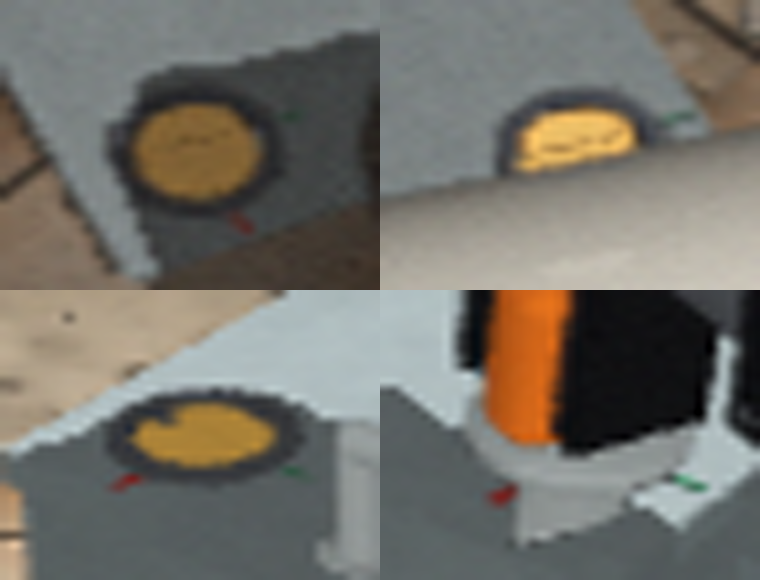

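>>> {"fn": "arm_command", "kwargs": {"rows": [{"travel":[0.15,0,3],"roll":0.3,"fingers":0},{"travel":[0.15,0,6],"roll":0.3,"fingers":0},{"travel":[0.15,0,8.5],"roll":0.3,"fingers":0},{"travel":[0.15,0,9.2],"roll":0.3,"fingers":0},{"travel":[0.15,0,9.2],"roll":0.3,"fingers":0},{"travel":[0.15,0,9.2],"roll":0.3,"fingers":0},{"travel":[0.15,0,9.2],"roll":0.3,"fingers":0}]}}

```text
time_s: 17.15
tcp_pos: [0.4656, -0.0457, 0.0969]
ee_rot: [[-1.0, -0.001, 0.003], [-0.001, 1.0, 0.001], [-0.003, 0.001, -1.0]]
wrist_force: [0.5, -0.1, -0.8]
gripper_width: 0.162
```

```bash
python3 -c "
from h import *
to([.4640,-.0461,.058],-180)"
```

```text
to [0.464, -0.0461, 0.058] -180 travel [ 0.17 -0.04  3.89] roll 0.0 j6 -104.3 yaw -180.0
```

>>> {"fn": "arm_command", "kwargs": {"rows": [{"travel":[0.1,0,0.8],"roll":0,"fingers":0},{"travel":[0.1,0,1.6],"roll":0,"fingers":0},{"travel":[0.1,0,2.4],"roll":0,"fingers":0},{"travel":[0.1,0,3.1],"roll":0,"fingers":0},{"travel":[0.1,0,3.6],"roll":0,"fingers":0},{"travel":[0.1,0,3.85],"roll":0,"fingers":0},{"travel":[0.1,0,3.85],"roll":0,"fingers":0},{"travel":[0.1,0,3.85],"roll":0,"fingers":0},{"travel":[0.1,0,3.85],"roll":0,"fingers":0}]}}

```text
time_s: 18.05
tcp_pos: [0.4636, -0.046, 0.057]
ee_rot: [[-1.0, 0.0, 0.0], [0.0, 1.0, 0.0], [-0.0, 0.0, -1.0]]
wrist_force: [0.3, -0.0, -1.0]
gripper_width: 0.158
```

>>> {"fn": "arm_command", "kwargs": {"rows": [{"travel":[0,0,0],"roll":0,"fingers":50},{"travel":[0,0,0],"roll":0,"fingers":50},{"travel":[0,0,0],"roll":0,"fingers":50},{"travel":[0,0,-1],"roll":0,"fingers":50},{"travel":[0,0,-3],"roll":0,"fingers":50},{"travel":[0,0,-6],"roll":0,"fingers":50},{"travel":[0,0,-10],"roll":0,"fingers":50},{"travel":[0,0,-13],"roll":0,"fingers":50},{"travel":[0,0,-13],"roll":-8,"fingers":50},{"travel":[0,0,-13],"roll":-16,"fingers":50}]}}

```text
time_s: 19.05
tcp_pos: [0.464, -0.0459, 0.1893]
ee_rot: [[-0.96, -0.281, 0.004], [-0.281, 0.96, 0.001], [-0.004, -0.0, -1.0]]
wrist_force: [-0.1, 0.4, 0.1]
gripper_width: 0.501
```

```bash
python3 - <<'E'
from h import *
to([.475,.1182,.19],-64.8)
im,d=capture('side');P=cloud('side',d)
q=P[(abs(P[...,0]-.464)<.03)&(abs(P[...,1]+.046)<.03)&(P[...,2]>.05)&(P[...,2]<.1)];print('key now',q.mean(0),q[:,2].max())
P=cloud('top',np.load('top0.npy'));B=np.array([.5197,.1395]);a=np.radians(25.2)
q=(P[...,:2]-B);bx=q@[np.cos(a),np.sin(a)];by=q@[-np.sin(a),np.cos(a)]
for x0 in range(60,260,25):
    m=(bx*1000>x0)&(bx*1000<x0+25)&(abs(by)<.12);print(x0,np.percentile(P[m][:,2],[50,99]).round(3))
E
```

```text
to [0.475, 0.1182, 0.19] -64.8 travel [-5.67 15.44 -0.05] roll -98.9 j6 -88.1 yaw -163.7
key now [ 0.46137017 -0.04939193  0.06781158] 0.07984723985291686
60 [0.002 0.063]
85 [0.002 0.006]
110 [0.002 0.006]
135 [0.003 0.008]
160 [0.002 0.007]
185 [0.004 0.089]
210 [0.051 0.09 ]
235 [0.086 0.091]
```

>>> {"fn": "arm_command", "kwargs": {"rows": [{"travel":[-0.5,1.5,0],"roll":-8,"fingers":50},{"travel":[-1,3,0],"roll":-16,"fingers":50},{"travel":[-2,5,0],"roll":-24,"fingers":50},{"travel":[-3,8,0],"roll":-32,"fingers":50},{"travel":[-4,11,0],"roll":-40,"fingers":50},{"travel":[-5,13,0],"roll":-48,"fingers":50},{"travel":[-5.5,14.5,0],"roll":-56,"fingers":50},{"travel":[-5.7,15.4,0],"roll":-64,"fingers":50},{"travel":[-5.7,15.4,0],"roll":-72,"fingers":50},{"travel":[-5.7,15.4,0],"roll":-80,"fingers":50}]}}

```text
time_s: 20.1
tcp_pos: [0.4757, 0.1181, 0.1874]
ee_rot: [[0.108, -0.994, -0.0], [-0.994, -0.108, -0.0], [0.0, 0.0, -1.0]]
wrist_force: [-0.6, 0.0, -0.5]
gripper_width: 0.496
```

>>> {"fn": "arm_command", "kwargs": {"rows": [{"travel":[0,0,0],"roll":-8,"fingers":50},{"travel":[0,0,0],"roll":-16,"fingers":50},{"travel":[0,0,0],"roll":-19,"fingers":50},{"travel":[0,0,2],"roll":-19,"fingers":50},{"travel":[0,0,2],"roll":-19,"fingers":50},{"travel":[0,0,2],"roll":-19,"fingers":50}]}}

```text
time_s: 20.7
tcp_pos: [0.4758, 0.1175, 0.1673]
ee_rot: [[0.421, -0.907, -0.0], [-0.907, -0.421, -0.001], [0.0, 0.001, -1.0]]
wrist_force: [-0.7, -0.5, 0.1]
gripper_width: 0.502
```

```bash
python3 -c "
from h import *
to([.475,.1182,.093],-64.8)"
```

```text
to [0.475, 0.1182, 0.093] -64.8 travel [-0.1   0.04  7.43] roll -0.3 j6 -8.0 yaw -65.1
```

>>> {"fn": "arm_command", "kwargs": {"rows": [{"travel":[-0.1,0,3],"roll":0,"fingers":50},{"travel":[-0.1,0,6],"roll":0,"fingers":50},{"travel":[-0.1,0,7.4],"roll":0,"fingers":50},{"travel":[-0.1,0,7.4],"roll":0,"fingers":50},{"travel":[-0.1,0,7.4],"roll":0,"fingers":30},{"travel":[-0.1,0,7.4],"roll":0,"fingers":0},{"travel":[-0.1,0,7.4],"roll":0,"fingers":0},{"travel":[-0.1,0,7.4],"roll":0,"fingers":0},{"travel":[-0.1,0,7.4],"roll":0,"fingers":0},{"travel":[-0.1,0,7.4],"roll":0,"fingers":0}]}}

```text
time_s: 21.7
tcp_pos: [0.4749, 0.1183, 0.0934]
ee_rot: [[0.422, -0.906, -0.001], [-0.906, -0.422, -0.001], [0.0, 0.001, -1.0]]
wrist_force: [-1.9, -0.6, 4.2]
gripper_width: 0.104
```

```bash
python3 -c "
from h import *
s=sense();print(s['tcp_pos'],s['wrist_force'],s['gripper_width'])
import numpy as np
for k in range(1,21):
    t=k*1.95/20; x=-106*np.cos(t)+42*np.sin(t)+106; z=106*np.sin(t)+42*np.cos(t)-42
    print(k,round(t,2),'ty %.1f tz %.1f'%(-x/10,-z/10))"
```

```text
[0.47492546 0.11834764 0.09340846] [-1.92279608 -0.63817748  4.18824819] 0.10435371861283907
1 0.1 ty -0.5 tz -1.0
2 0.2 ty -1.0 tz -2.0
3 0.29 ty -1.7 tz -2.9
4 0.39 ty -2.4 tz -3.7
5 0.49 ty -3.2 tz -4.5
6 0.58 ty -4.1 tz -5.2
7 0.68 ty -5.0 tz -5.7
8 0.78 ty -6.0 tz -6.2
9 0.88 ty -7.1 tz -6.6
10 0.97 ty -8.1 tz -6.9
11 1.07 ty -9.2 tz -7.1
12 1.17 ty -10.3 tz -7.2
13 1.27 ty -11.4 tz -7.2
14 1.36 ty -12.5 tz -7.0
15 1.46 ty -13.6 tz -6.8
16 1.56 ty -14.7 tz -6.4
17 1.66 ty -15.7 tz -6.0
18 1.76 ty -16.7 tz -5.5
19 1.85 ty -17.6 tz -4.8
20 1.95 ty -18.4 tz -4.1
```

>>> {"fn": "arm_command", "kwargs": {"rows": [{"travel":[0,-0.2,-0.5],"roll":0,"fingers":0},{"travel":[0,-0.5,-1.0],"roll":0,"fingers":0},{"travel":[0,-0.5,-1.0],"roll":0,"fingers":0},{"travel":[0,-0.5,-1.0],"roll":0,"fingers":0}]}}

```text
time_s: 22.1
tcp_pos: [0.4786, 0.1201, 0.1027]
ee_rot: [[0.422, -0.907, -0.003], [-0.907, -0.422, -0.002], [0.0, 0.004, -1.0]]
wrist_force: [-4.8, -1.3, 1.3]
gripper_width: 0.103
```

>>> {"fn": "arm_command", "kwargs": {"rows": [{"travel":[0,-0.5,-1.0],"roll":0,"fingers":0},{"travel":[0,-1.2,-1.9],"roll":0,"fingers":0},{"travel":[0,-1.9,-2.7],"roll":0,"fingers":0},{"travel":[0,-2.7,-3.5],"roll":0,"fingers":0},{"travel":[0,-3.6,-4.2],"roll":0,"fingers":0},{"travel":[0,-4.5,-4.7],"roll":0,"fingers":0},{"travel":[0,-5.5,-5.2],"roll":0,"fingers":0},{"travel":[0,-6.6,-5.6],"roll":0,"fingers":0},{"travel":[0,-7.6,-5.9],"roll":0,"fingers":0},{"travel":[0,-7.6,-5.9],"roll":0,"fingers":0}]}}

```text
time_s: 23.1
tcp_pos: [0.5516, 0.1536, 0.166]
ee_rot: [[0.424, -0.906, 0.006], [-0.906, -0.424, 0.001], [0.002, -0.006, -1.0]]
wrist_force: [-2.7, -1.9, 6.9]
gripper_width: 0.098
```

```bash
python3 - <<'E'
from h import *
s=sense();print(s['wrist_force'],s['joints'])
a=np.radians(25.2);d=s['tcp_pos']-[.475,.1182,.0932];print('bx',d[:2]@[np.cos(a),np.sin(a)],'by',d[:2]@[-np.sin(a),np.cos(a)],'dz',d[2])
E
```

```text
[-2.72634659 -1.89236154  6.87982025] [ 31.8408546   20.11057201 -12.93144669   0.16046131 -56.64853243
  -6.85062544]
bx 0.08440638508412998 by -0.0005541512078918315 dz 0.07278867484940332
```

>>> {"fn": "arm_command", "kwargs": {"rows": [{"travel":[0,-1.1,-0.2],"roll":0,"fingers":0},{"travel":[0,-2.2,-0.3],"roll":0,"fingers":0},{"travel":[0,-3.3,-0.3],"roll":0,"fingers":0},{"travel":[0,-4.4,-0.1],"roll":0,"fingers":0},{"travel":[0,-5.5,0.1],"roll":0,"fingers":0},{"travel":[0,-6.6,0.5],"roll":0,"fingers":0},{"travel":[0,-7.6,0.9],"roll":0,"fingers":0},{"travel":[0,-8.6,1.4],"roll":0,"fingers":0},{"travel":[0,-9.5,2.1],"roll":0,"fingers":0},{"travel":[0,-10.3,2.8],"roll":0,"fingers":0}]}}

```text
time_s: 24.1
tcp_pos: [0.6436, 0.1967, 0.1335]
ee_rot: [[0.422, -0.906, 0.001], [-0.906, -0.422, 0.0], [0.0, -0.001, -1.0]]
wrist_force: [0.7, -1.6, 3.5]
gripper_width: 0.103
```

```bash
python3 - <<'E'
from h import *
s=sense();print(s['wrist_force'],s['gripper_width'])
a=np.radians(25.2);d=s['tcp_pos']-[.475,.1182,.0932];bx=d[:2]@[np.cos(a),np.sin(a)];print('bx',bx,'by',d[:2]@[-np.sin(a),np.cos(a)],'dz',d[2],'theta',np.pi-np.arctan2(d[2]+.042,bx-.106)-np.arctan2(42,106))
im,d=capture('side');save('lid1',im[100:350,200:520])
E
```

```text
[ 0.74750532 -1.59757249  3.54832749] 0.10311982261955813
bx 0.18596563310537398 by -0.0007261405896997197 dz 0.0402659782128148 theta 1.9647669918228021
```

View pics/lid1.png

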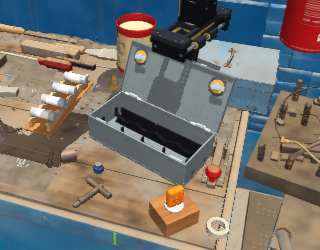

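>>> {"fn": "arm_command", "kwargs": {"rows": [{"travel":[0,0,0],"roll":0,"fingers":20},{"travel":[0,0,0],"roll":0,"fingers":20},{"travel":[0,-0.1,0],"roll":0,"fingers":20},{"travel":[0,-0.2,-1],"roll":0,"fingers":20},{"travel":[0,-0.2,-3],"roll":0,"fingers":20},{"travel":[0,-0.2,-6],"roll":0,"fingers":20},{"travel":[0,-0.2,-10],"roll":0,"fingers":20},{"travel":[0,-0.2,-12],"roll":0,"fingers":39},{"travel":[0,-0.2,-12],"roll":0,"fingers":39}]}}

```text
time_s: 25.05
tcp_pos: [0.6456, 0.1979, 0.26]
ee_rot: [[0.423, -0.906, 0.009], [-0.906, -0.423, 0.004], [0.0, -0.01, -1.0]]
wrist_force: [-0.0, 0.1, 1.1]
gripper_width: 0.306
```

```bash
cat > fz.py <<'E'
from h import *
np.set_printoptions(precision=4,suppress=True)
def fuses(n):
    im,d=capture(n);P=cloud(n,d);h=cv2.cvtColor(im,cv2.COLOR_RGB2HSV).astype(int);X,Y,Z=P[...,0],P[...,1],P[...,2]
    w=(Z>.02)&(Z<.06)&(X>.28)&(X<.56)&(Y>.22)&(Y<.5)&(h[...,1]<60)&(h[...,2]>90)
    nn,lab,st,ce=cv2.connectedComponentsWithStats(w.astype(np.uint8))
    for i in range(1,nn):
        if st[i,4]>40:
            c=P[lab==i]; r=cv2.minAreaRect(c[:,:2].astype(np.float32)*1000); print(n,'fuse',np.round(r[0],1),np.round(r[1],0),round(r[2],1),st[i,4])
    return im
if __name__=='__main__':
    im=fuses('top');im2=fuses('side')
E
python3 fz.py; python3 -c "
from h import *
print(sense()['wrist_force']);to([.3447,.3066,.20],-47.8)"
```

```text
side fuse [466.8 411.9] [36. 59.] 38.4 203
side fuse [419.4 375.4] [21. 59.] 44.6 213
side fuse [484.5 245.7] [ 49. 115.] 88.8 559
side fuse [382.6 341.4] [33. 59.] 28.6 234
side fuse [344.9 304.8] [22. 61.] 45.4 251
[ 0.30942197  0.25763158 -0.17116415]
to [0.3447, 0.3066, 0.2] -47.8 travel [-22.52  22.49   5.49] roll -17.2 j6 -5.8 yaw -65.0
```

>>> {"fn": "arm_command", "kwargs": {"rows": [{"travel":[-3,3,0],"roll":-4,"fingers":39},{"travel":[-6.5,6.5,0],"roll":-9,"fingers":39},{"travel":[-10,10,0],"roll":-17.2,"fingers":39},{"travel":[-13.5,13.5,0],"roll":-17.2,"fingers":39},{"travel":[-17,17,1],"roll":-17.2,"fingers":39},{"travel":[-20,20,3],"roll":-17.2,"fingers":39},{"travel":[-22,22,5],"roll":-17.2,"fingers":39},{"travel":[-22.5,22.4,8],"roll":-17.2,"fingers":39},{"travel":[-22.5,22.4,10],"roll":-17.2,"fingers":39},{"travel":[-22.5,22.4,10],"roll":-17.2,"fingers":39}]}}

```text
time_s: 26.15
tcp_pos: [0.3438, 0.3041, 0.1507]
ee_rot: [[0.672, -0.741, -0.005], [-0.741, -0.672, -0.007], [0.002, 0.009, -1.0]]
wrist_force: [-0.9, -1.0, -0.7]
gripper_width: 0.39
```

>>> {"fn": "arm_command", "kwargs": {"rows": [{"travel":[0,0,0],"roll":0,"fingers":39},{"travel":[0,0,0],"roll":0,"fingers":39},{"travel":[0,0,0],"roll":0,"fingers":39}]}}

```text
time_s: 26.45
tcp_pos: [0.3465, 0.3069, 0.155]
ee_rot: [[0.671, -0.741, 0.001], [-0.741, -0.671, 0.002], [-0.001, -0.002, -1.0]]
wrist_force: [-0.5, 0.7, 0.1]
gripper_width: 0.389
```

```bash
python3 - <<'E'
from h import *
to([.345,.3056,.024],-47.8)
s=sense();T=s['tcp_pos'];im,d=capture('side')
px=proj('side',T-[0,0,.09])[0].astype(int);x,y=max(px[0]-60,0),px[1]-60
save('fd',cv2.resize(im[y:y+120,x:x+120],None,fx=4,fy=4))
E
```

```text
to [0.345, 0.3056, 0.024] -47.8 travel [ 0.    0.23 13.1 ] roll -0.0 j6 -19.6 yaw -47.8
```

View pics/fd.png

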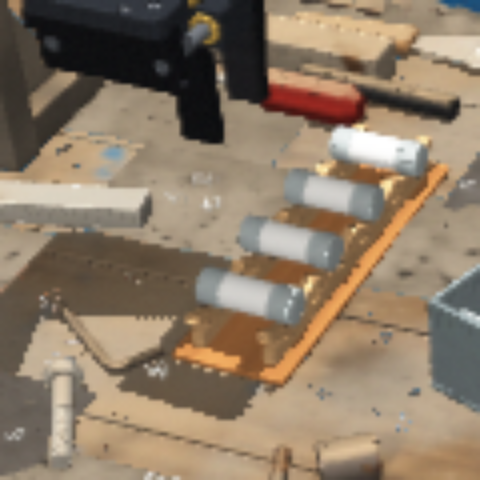

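>>> {"fn": "arm_command", "kwargs": {"rows": [{"travel":[0,0.15,4],"roll":0,"fingers":39},{"travel":[0,0.15,8],"roll":0,"fingers":39},{"travel":[0,0.15,11.5],"roll":0,"fingers":39},{"travel":[0,0.15,13.1],"roll":0,"fingers":39},{"travel":[0,0.15,13.1],"roll":0,"fingers":39},{"travel":[0,0.15,13.1],"roll":0,"fingers":25},{"travel":[0,0.15,13.1],"roll":0,"fingers":10},{"travel":[0,0.15,13.1],"roll":0,"fingers":10},{"travel":[0,0.15,13.1],"roll":0,"fingers":10}]}}

```text
time_s: 27.4
tcp_pos: [0.3455, 0.3065, 0.0244]
ee_rot: [[0.672, -0.741, 0.002], [-0.741, -0.672, 0.003], [-0.001, -0.003, -1.0]]
wrist_force: [1.1, 1.0, 5.2]
gripper_width: 0.247
```

```bash
python3 -c "
from h import *
s=sense();print(s['wrist_force'],s['gripper_width'],s['tcp_pos'])"
```

```text
[1.06538107 1.00431807 5.18181451] 0.24718284293128723 [0.34546218 0.3065056  0.02438848]
```

>>> {"fn": "arm_command", "kwargs": {"rows": [{"travel":[0,0,-1],"roll":0,"fingers":10},{"travel":[0,0,-3],"roll":0,"fingers":10},{"travel":[0,0,-6],"roll":0,"fingers":10},{"travel":[0,0,-10],"roll":0,"fingers":10},{"travel":[0,0,-14],"roll":0,"fingers":10},{"travel":[0,0,-14],"roll":-8,"fingers":10},{"travel":[0,0,-14],"roll":-16,"fingers":10},{"travel":[0,0,-14],"roll":-24,"fingers":10}]}}

```text
time_s: 28.2
tcp_pos: [0.3445, 0.3051, 0.1641]
ee_rot: [[0.917, -0.399, 0.0], [-0.399, -0.917, 0.001], [-0.0, -0.001, -1.0]]
wrist_force: [0.0, -0.1, -0.7]
gripper_width: 0.241
```

```bash
cat > nest.py <<'E'
import sys
from h import *
B=np.array([.5197,.1395]);a=np.radians(25.2)
y={'1':.078,'2':.026,'3':-.026,'4':-.078}[sys.argv[1]];x=-.003
p=B+[x*np.cos(a)-y*np.sin(a),x*np.sin(a)+y*np.cos(a)]
s=sense();print(s['wrist_force'],s['gripper_width'])
to([*p.round(4),float(sys.argv[2])],25.2)
E
python3 nest.py 4 .15
```

```text
[ 0.03500991 -0.11625126 -0.71925321] 0.24095187727288495
to [np.float64(0.5502), np.float64(0.0676), 0.15] 25.2 travel [28.34 13.58  1.39] roll -48.7 j6 4.7 yaw -23.5
```

>>> {"fn": "arm_command", "kwargs": {"rows": [{"travel":[3,1.5,0],"roll":-8,"fingers":10},{"travel":[7,3.4,0],"roll":-16,"fingers":10},{"travel":[11,5.3,0],"roll":-24,"fingers":10},{"travel":[15,7.2,0],"roll":-32,"fingers":10},{"travel":[19,9.1,0],"roll":-40,"fingers":10},{"travel":[23,11,0],"roll":-48.7,"fingers":10},{"travel":[26.5,12.7,0],"roll":-48.7,"fingers":10},{"travel":[28.3,13.6,0.5],"roll":-48.7,"fingers":10},{"travel":[28.3,13.6,1.4],"roll":-48.7,"fingers":10},{"travel":[28.3,13.6,1.4],"roll":-48.7,"fingers":10}]}}

```text
time_s: 29.2
tcp_pos: [0.5472, 0.0661, 0.1477]
ee_rot: [[0.908, 0.419, -0.004], [0.419, -0.908, -0.001], [-0.004, -0.001, -1.0]]
wrist_force: [-0.2, 1.0, -0.9]
gripper_width: 0.241
```

>>> {"fn": "arm_command", "kwargs": {"rows": [{"travel":[0,0,0],"roll":0,"fingers":10},{"travel":[0,0,0],"roll":0,"fingers":10},{"travel":[0,0,0],"roll":0,"fingers":10}]}}

```text
time_s: 29.5
tcp_pos: [0.5486, 0.0678, 0.1497]
ee_rot: [[0.906, 0.422, 0.001], [0.422, -0.906, 0.0], [0.001, 0.0, -1.0]]
wrist_force: [0.2, 0.6, -0.7]
gripper_width: 0.245
```

```bash
python3 nest.py 4 .0235; python3 - <<'E'
from h import *
s=sense();T=s['tcp_pos'];im,d=capture('side')
px=proj('side',T-[0,0,.06])[0].astype(int);x,y=max(px[0]-75,0),px[1]-75
save('n4',cv2.resize(im[y:y+150,x:x+150],None,fx=4,fy=4))
E
```

```text
[ 0.23801562  0.64024003 -0.67751729] 0.24513256125507776
to [np.float64(0.5502), np.float64(0.0676), 0.0235] 25.2 travel [ 0.13  0.08 12.62] roll -0.2 j6 91.1 yaw 25.0
```

View pics/n4.png

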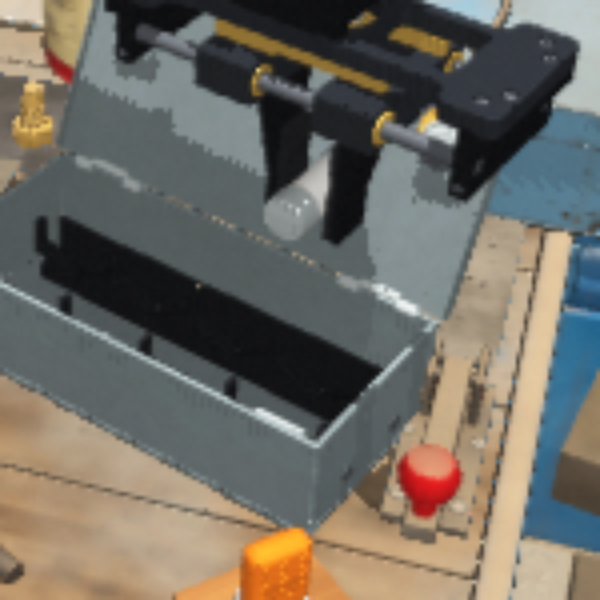

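>>> {"fn": "arm_command", "kwargs": {"rows": [{"travel":[0.1,0.05,4],"roll":0,"fingers":10},{"travel":[0.1,0.05,8],"roll":0,"fingers":10},{"travel":[0.1,0.05,11],"roll":0,"fingers":10},{"travel":[0.1,0.05,12.5],"roll":0,"fingers":10},{"travel":[0.1,0.05,12.6],"roll":0,"fingers":10},{"travel":[0.1,0.05,12.6],"roll":0,"fingers":10},{"travel":[0.1,0.05,12.6],"roll":0,"fingers":36},{"travel":[0.1,0.05,12.6],"roll":0,"fingers":36},{"travel":[0.1,0.05,12.6],"roll":0,"fingers":36}]}}

```text
time_s: 30.45
tcp_pos: [0.5503, 0.0671, 0.0237]
ee_rot: [[0.907, 0.421, 0.001], [0.421, -0.907, 0.001], [0.001, 0.0, -1.0]]
wrist_force: [0.5, 0.3, 0.7]
gripper_width: 0.346
```

>>> {"fn": "arm_command", "kwargs": {"rows": [{"travel":[0,0,0],"roll":0,"fingers":36},{"travel":[0,0,-2],"roll":0,"fingers":36},{"travel":[0,0,-6],"roll":0,"fingers":36},{"travel":[0,0,-10],"roll":0,"fingers":36},{"travel":[0,0,-14],"roll":0,"fingers":36},{"travel":[0,0,-15],"roll":0,"fingers":38}]}}

```text
time_s: 31.05
tcp_pos: [0.5526, 0.0675, 0.1785]
ee_rot: [[0.907, 0.422, 0.01], [0.422, -0.907, 0.003], [0.01, 0.002, -1.0]]
wrist_force: [0.6, 0.6, 0.2]
gripper_width: 0.373
```

```bash
cat > chk.py <<'E'
import sys
from fz import *
# fuses in box frame and loose ones, side camera (top too when free)
B=np.array([.5197,.1395]);a=np.radians(25.2)
for n in sys.argv[1:]:
    im=fuses(n)
    for r in search_frame(n,'fuse_1_centre'):
        p=np.array(r['position']);q=p[:2]-B;b=np.array([q@[np.cos(a),np.sin(a)],q@[-np.sin(a),np.cos(a)],p[2]])
        print(n,'net',round(r['p'],2),p.round(3),'box',b.round(3))
E
python3 chk.py side; python3 -c "
from h import *
to([.3832,.342,.15],-47.8)"
```

```text
side fuse [465.6 412.1] [34. 59.] 41.9 201
side fuse [420.4 375.9] [33. 59.] 27.5 213
side fuse [385.7 345.2] [33. 59.] 41.7 236
side fuse [501.8 249.6] [44. 86.] 79.5 428
side net 0.77 [0.459 0.403 0.033] box [0.057 0.264 0.033]
side net 0.35 [0.601 0.43  0.111] box [0.197 0.228 0.111]
to [0.3832, 0.342, 0.15] -47.8 travel [ -3.66 -31.99   2.51] roll 72.7 j6 91.2 yaw 24.9
```

>>> {"fn": "arm_command", "kwargs": {"rows": [{"travel":[-0.4,-3,0],"roll":8,"fingers":39},{"travel":[-0.8,-7,0],"roll":16,"fingers":39},{"travel":[-1.3,-11,0],"roll":24,"fingers":39},{"travel":[-1.8,-15.5,0],"roll":32,"fingers":39},{"travel":[-2.3,-20,0],"roll":40,"fingers":39},{"travel":[-2.8,-24.5,0],"roll":48,"fingers":39},{"travel":[-3.3,-28.5,0],"roll":56,"fingers":39},{"travel":[-3.6,-31,1],"roll":64,"fingers":39},{"travel":[-3.75,-32,2.5],"roll":72.7,"fingers":39},{"travel":[-3.75,-32,2.5],"roll":72.7,"fingers":39}]}}

```text
time_s: 32.15
tcp_pos: [0.3788, 0.3404, 0.1444]
ee_rot: [[0.673, -0.74, -0.005], [-0.74, -0.672, -0.006], [0.001, 0.008, -1.0]]
wrist_force: [0.5, -1.7, 0.1]
gripper_width: 0.39
```

>>> {"fn": "arm_command", "kwargs": {"rows": [{"travel":[0,0,0],"roll":0,"fingers":39},{"travel":[0,0,0],"roll":0,"fingers":39},{"travel":[0,0,0],"roll":0,"fingers":39}]}}

```text
time_s: 32.45
tcp_pos: [0.3819, 0.3408, 0.1484]
ee_rot: [[0.672, -0.741, 0.0], [-0.741, -0.672, 0.001], [-0.0, -0.001, -1.0]]
wrist_force: [-0.8, 0.3, 0.2]
gripper_width: 0.393
```

```bash
python3 -c "
from h import *
to([.382,.342,.024],-47.8)
from fz import fuses
fuses('side')"
```

```text
to [0.382, 0.342, 0.024] -47.8 travel [-0.08 -0.08 12.44] roll -0.0 j6 -17.8 yaw -47.8
side fuse [459.3 406.8] [21. 61.] 49.5 197
side fuse [419.1 374.9] [21. 58.] 45.0 214
side fuse [381.  341.8] [20. 59.] 43.5 234
side fuse [483.1 244.7] [ 48. 117.] 89.8 566
```

>>> {"fn": "arm_command", "kwargs": {"rows": [{"travel":[-0.05,-0.05,4],"roll":0,"fingers":39},{"travel":[-0.05,-0.05,8],"roll":0,"fingers":39},{"travel":[-0.05,-0.05,11],"roll":0,"fingers":39},{"travel":[-0.05,-0.05,12.4],"roll":0,"fingers":39},{"travel":[-0.05,-0.05,12.4],"roll":0,"fingers":39},{"travel":[-0.05,-0.05,12.4],"roll":0,"fingers":25},{"travel":[-0.05,-0.05,12.4],"roll":0,"fingers":10},{"travel":[-0.05,-0.05,12.4],"roll":0,"fingers":10},{"travel":[-0.05,-0.05,12.4],"roll":0,"fingers":10}]}}

```text
time_s: 33.4
tcp_pos: [0.3822, 0.3432, 0.0255]
ee_rot: [[0.672, -0.74, 0.002], [-0.741, -0.672, 0.003], [-0.001, -0.004, -1.0]]
wrist_force: [0.2, 0.2, 3.1]
gripper_width: 0.244
```

>>> {"fn": "arm_command", "kwargs": {"rows": [{"travel":[0,0,-1],"roll":0,"fingers":10},{"travel":[0,0,-3],"roll":0,"fingers":10},{"travel":[0,0,-6],"roll":0,"fingers":10},{"travel":[0,0,-10],"roll":0,"fingers":10},{"travel":[0,0,-14],"roll":0,"fingers":10},{"travel":[0,0,-14],"roll":-8,"fingers":10},{"travel":[0,0,-14],"roll":-16,"fingers":10},{"travel":[0,0,-14],"roll":-24,"fingers":10}]}}

```text
time_s: 34.2
tcp_pos: [0.3807, 0.3415, 0.165]
ee_rot: [[0.917, -0.399, -0.0], [-0.399, -0.917, 0.001], [-0.001, -0.0, -1.0]]
wrist_force: [-1.2, -0.4, -1.4]
gripper_width: 0.249
```

```bash
python3 nest.py 3 .15
```

```text
[-1.2067091  -0.37264776 -1.38264158] 0.2487553992488338
to [np.float64(0.5281), np.float64(0.1147), 0.15] 25.2 travel [22.56 14.92  1.48] roll -48.7 j6 6.5 yaw -23.5
```

>>> {"fn": "arm_command", "kwargs": {"rows": [{"travel":[2.5,1.7,0],"roll":-8,"fingers":10},{"travel":[6,4,0],"roll":-16,"fingers":10},{"travel":[10,6.6,0],"roll":-24,"fingers":10},{"travel":[14,9.3,0],"roll":-32,"fingers":10},{"travel":[17.5,11.6,0],"roll":-40,"fingers":10},{"travel":[20.5,13.6,0],"roll":-48.7,"fingers":10},{"travel":[22.6,14.9,0.5],"roll":-48.7,"fingers":10},{"travel":[22.6,14.9,1.4],"roll":-48.7,"fingers":10},{"travel":[22.6,14.9,1.4],"roll":-48.7,"fingers":10},{"travel":[22.6,14.9,1.4],"roll":-48.7,"fingers":10}]}}

```text
time_s: 35.2
tcp_pos: [0.5271, 0.1148, 0.1501]
ee_rot: [[0.907, 0.421, -0.001], [0.421, -0.907, -0.0], [-0.001, -0.0, -1.0]]
wrist_force: [0.3, -0.5, 0.2]
gripper_width: 0.243
```

>>> {"fn": "arm_command", "kwargs": {"rows": [{"travel":[0,0,0],"roll":0,"fingers":10},{"travel":[0,0,0],"roll":0,"fingers":10}]}}

```text
time_s: 35.4
tcp_pos: [0.5277, 0.1154, 0.1506]
ee_rot: [[0.906, 0.422, 0.001], [0.422, -0.906, 0.0], [0.001, -0.0, -1.0]]
wrist_force: [-0.8, -0.7, -1.3]
gripper_width: 0.243
```

```bash
python3 nest.py 3 .0245
```

```text
[-0.84775948 -0.65696208 -1.34871266] 0.24349166308301176
to [np.float64(0.5281), np.float64(0.1147), 0.0245] 25.2 travel [ 0.    0.08 12.61] roll -0.2 j6 85.4 yaw 25.0
```

>>> {"fn": "arm_command", "kwargs": {"rows": [{"travel":[0,0.08,4],"roll":0,"fingers":10},{"travel":[0,0.08,8],"roll":0,"fingers":10},{"travel":[0,0.08,11],"roll":0,"fingers":10},{"travel":[0,0.08,12.5],"roll":0,"fingers":10},{"travel":[0,0.08,12.6],"roll":0,"fingers":10},{"travel":[0,0.08,12.6],"roll":0,"fingers":10},{"travel":[0,0.08,12.6],"roll":0,"fingers":36},{"travel":[0,0.08,12.6],"roll":0,"fingers":36},{"travel":[0,0.08,12.6],"roll":0,"fingers":36}]}}

```text
time_s: 36.3
tcp_pos: [0.5286, 0.114, 0.0247]
ee_rot: [[0.907, 0.421, 0.001], [0.421, -0.907, 0.001], [0.001, -0.0, -1.0]]
wrist_force: [-0.5, 0.2, 0.5]
gripper_width: 0.349
```

>>> {"fn": "arm_command", "kwargs": {"rows": [{"travel":[0,0,0],"roll":0,"fingers":36},{"travel":[0,0,-2],"roll":0,"fingers":36},{"travel":[0,0,-6],"roll":0,"fingers":36},{"travel":[0,0,-10],"roll":0,"fingers":36},{"travel":[0,0,-14],"roll":0,"fingers":36},{"travel":[0,0,-15],"roll":0,"fingers":38}]}}

```text
time_s: 36.9
tcp_pos: [0.5308, 0.1146, 0.1795]
ee_rot: [[0.907, 0.422, 0.01], [0.422, -0.907, 0.004], [0.01, 0.001, -1.0]]
wrist_force: [0.3, 0.3, 1.3]
gripper_width: 0.374
```

```bash
python3 chk.py side; python3 -c "
from h import *
to([.4208,.3768,.15],-47.8)"
```

```text
side fuse [463.6 408. ] [33. 59.] 29.9 202
side fuse [424.1 379.9] [32. 60.] 41.4 214
side fuse [529.3 243.1] [ 7. 52.] 28.8 235
side fuse [459.2 238.9] [72.  6.] 25.0 115
side net 0.69 [0.458 0.402 0.034] box [0.056 0.264 0.034]
side net 0.28 [0.6   0.144 0.106] box [ 0.075 -0.03   0.106]
to [0.4208, 0.3768, 0.15] -47.8 travel [  1.21 -28.38   2.64] roll 72.7 j6 85.5 yaw 24.9
```

>>> {"fn": "arm_command", "kwargs": {"rows": [{"travel":[0.1,-3,0],"roll":8,"fingers":39},{"travel":[0.3,-7,0],"roll":16,"fingers":39},{"travel":[0.5,-11,0],"roll":24,"fingers":39},{"travel":[0.6,-15,0],"roll":32,"fingers":39},{"travel":[0.8,-19,0],"roll":40,"fingers":39},{"travel":[1,-22.5,0],"roll":48,"fingers":39},{"travel":[1.1,-26,0],"roll":56,"fingers":39},{"travel":[1.2,-28,1],"roll":64,"fingers":39},{"travel":[1.2,-28.4,2.5],"roll":72.7,"fingers":39},{"travel":[1.2,-28.4,2.5],"roll":72.7,"fingers":39}]}}

```text
time_s: 38.0
tcp_pos: [0.4173, 0.3751, 0.1448]
ee_rot: [[0.672, -0.74, -0.006], [-0.74, -0.672, -0.007], [0.001, 0.009, -1.0]]
wrist_force: [0.8, -0.3, 0.3]
gripper_width: 0.389
```

>>> {"fn": "arm_command", "kwargs": {"rows": [{"travel":[0,0,0],"roll":0,"fingers":39},{"travel":[0,0,0],"roll":0,"fingers":39},{"travel":[0,0,0],"roll":0,"fingers":39}]}}

```text
time_s: 38.3
tcp_pos: [0.4201, 0.3761, 0.1495]
ee_rot: [[0.672, -0.741, 0.001], [-0.741, -0.672, 0.001], [-0.0, -0.001, -1.0]]
wrist_force: [0.7, 0.7, 0.2]
gripper_width: 0.391
```

```bash
python3 -c "
from h import *
to([.4208,.3768,.024],-47.8)
from fz import fuses
fuses('side')"
```

```text
to [0.4208, 0.3768, 0.024] -47.8 travel [-0.   -0.09 12.55] roll 0.0 j6 -16.1 yaw -47.8
side fuse [461.4 408.8] [23. 60.] 39.9 203
side fuse [419.1 375.7] [22. 59.] 45.2 215
side fuse [483.5 244.4] [ 47. 118.] 89.1 569
```

>>> {"fn": "arm_command", "kwargs": {"rows": [{"travel":[0,-0.05,4],"roll":0,"fingers":39},{"travel":[0,-0.05,8],"roll":0,"fingers":39},{"travel":[0,-0.05,11],"roll":0,"fingers":39},{"travel":[0,-0.05,12.5],"roll":0,"fingers":39},{"travel":[0,-0.05,12.5],"roll":0,"fingers":39},{"travel":[0,-0.05,12.5],"roll":0,"fingers":25},{"travel":[0,-0.05,12.5],"roll":0,"fingers":10},{"travel":[0,-0.05,12.5],"roll":0,"fingers":10},{"travel":[0,-0.05,12.5],"roll":0,"fingers":10}]}}

```text
time_s: 39.25
tcp_pos: [0.4209, 0.378, 0.0257]
ee_rot: [[0.672, -0.74, 0.003], [-0.741, -0.672, 0.003], [-0.001, -0.004, -1.0]]
wrist_force: [0.8, -0.3, 3.8]
gripper_width: 0.244
```

>>> {"fn": "arm_command", "kwargs": {"rows": [{"travel":[0,0,-1],"roll":0,"fingers":10},{"travel":[0,0,-3],"roll":0,"fingers":10},{"travel":[0,0,-6],"roll":0,"fingers":10},{"travel":[0,0,-10],"roll":0,"fingers":10},{"travel":[0,0,-14],"roll":0,"fingers":10},{"travel":[0,0,-14],"roll":-8,"fingers":10},{"travel":[0,0,-14],"roll":-16,"fingers":10},{"travel":[0,0,-14],"roll":-24,"fingers":10}]}}

```text
time_s: 40.05
tcp_pos: [0.4194, 0.3762, 0.165]
ee_rot: [[0.917, -0.399, -0.0], [-0.399, -0.917, 0.0], [-0.001, -0.0, -1.0]]
wrist_force: [-0.3, 0.5, -0.6]
gripper_width: 0.246
```

```bash
python3 nest.py 2 .15
```

```text
[-0.29417677  0.51473144 -0.56738497] 0.24629937526501647
to [np.float64(0.5059), np.float64(0.1617), 0.15] 25.2 travel [16.49 16.22  1.49] roll -48.7 j6 8.2 yaw -23.5
```

>>> {"fn": "arm_command", "kwargs": {"rows": [{"travel":[2,2,0],"roll":-8,"fingers":10},{"travel":[5,4.9,0],"roll":-16,"fingers":10},{"travel":[8,7.9,0],"roll":-24,"fingers":10},{"travel":[11,10.8,0],"roll":-32,"fingers":10},{"travel":[14,13.8,0],"roll":-40,"fingers":10},{"travel":[16,15.8,0],"roll":-48.7,"fingers":10},{"travel":[16.5,16.2,0.5],"roll":-48.7,"fingers":10},{"travel":[16.5,16.2,1.4],"roll":-48.7,"fingers":10},{"travel":[16.5,16.2,1.4],"roll":-48.7,"fingers":10},{"travel":[16.5,16.2,1.4],"roll":-48.7,"fingers":10}]}}

```text
time_s: 41.05
tcp_pos: [0.505, 0.1628, 0.1496]
ee_rot: [[0.907, 0.422, -0.001], [0.422, -0.907, -0.001], [-0.001, 0.0, -1.0]]
wrist_force: [0.2, 0.7, 0.2]
gripper_width: 0.246
```

>>> {"fn": "arm_command", "kwargs": {"rows": [{"travel":[0,0,0],"roll":0,"fingers":10},{"travel":[0,0,0],"roll":0,"fingers":10}]}}

```text
time_s: 41.25
tcp_pos: [0.5054, 0.1627, 0.1502]
ee_rot: [[0.907, 0.422, 0.0], [0.422, -0.907, 0.0], [0.0, -0.0, -1.0]]
wrist_force: [0.7, -0.4, -1.2]
gripper_width: 0.245
```

```bash
python3 nest.py 2 .0245
```

```text
[ 0.70607965 -0.44339578 -1.24712636] 0.24532591427167041
to [np.float64(0.5059), np.float64(0.1617), 0.0245] 25.2 travel [-1.000e-02  1.100e-01  1.257e+01] roll -0.2 j6 79.6 yaw 25.0
```

>>> {"fn": "arm_command", "kwargs": {"rows": [{"travel":[0,0.1,4],"roll":0,"fingers":10},{"travel":[0,0.1,8],"roll":0,"fingers":10},{"travel":[0,0.1,11],"roll":0,"fingers":10},{"travel":[0,0.1,12.5],"roll":0,"fingers":10},{"travel":[0,0.1,12.6],"roll":0,"fingers":10},{"travel":[0,0.1,12.6],"roll":0,"fingers":10},{"travel":[0,0.1,12.6],"roll":0,"fingers":36},{"travel":[0,0.1,12.6],"roll":0,"fingers":36},{"travel":[0,0.1,12.6],"roll":0,"fingers":36}]}}

```text
time_s: 42.15
tcp_pos: [0.5063, 0.1612, 0.0247]
ee_rot: [[0.907, 0.421, 0.001], [0.421, -0.907, 0.001], [0.001, -0.0, -1.0]]
wrist_force: [-1.0, -0.4, 1.2]
gripper_width: 0.348
```

>>> {"fn": "arm_command", "kwargs": {"rows": [{"travel":[0,0,0],"roll":0,"fingers":36},{"travel":[0,0,-2],"roll":0,"fingers":36},{"travel":[0,0,-6],"roll":0,"fingers":36},{"travel":[0,0,-10],"roll":0,"fingers":36},{"travel":[0,0,-14],"roll":0,"fingers":36},{"travel":[0,0,-15],"roll":0,"fingers":38}]}}

```text
time_s: 42.75
tcp_pos: [0.5084, 0.1622, 0.1794]
ee_rot: [[0.907, 0.422, 0.009], [0.422, -0.907, 0.005], [0.01, -0.0, -1.0]]
wrist_force: [0.6, 0.8, 0.1]
gripper_width: 0.366
```

```bash
python3 chk.py side; python3 -c "
from h import *
to([.461,.410,.15],-47.8)"
```

```text
side fuse [462.4 409. ] [33. 60.] 30.1 201
side fuse [531.1 241.8] [ 7. 48.] 25.2 147
side fuse [441.6 230.7] [35.  5.] 23.8 73
side net 0.75 [0.457 0.403 0.029] box [0.055 0.266 0.029]
to [0.461, 0.41, 0.15] -47.8 travel [  6.29 -24.46   2.68] roll 72.7 j6 79.7 yaw 24.9
```

>>> {"fn": "arm_command", "kwargs": {"rows": [{"travel":[0.7,-3,0],"roll":8,"fingers":39},{"travel":[1.7,-6.5,0],"roll":16,"fingers":39},{"travel":[2.6,-10,0],"roll":24,"fingers":39},{"travel":[3.5,-13.5,0],"roll":32,"fingers":39},{"travel":[4.4,-17,0],"roll":40,"fingers":39},{"travel":[5.3,-20.5,0],"roll":48,"fingers":39},{"travel":[6,-23.5,0],"roll":56,"fingers":39},{"travel":[6.3,-24.5,1],"roll":64,"fingers":39},{"travel":[6.3,-24.5,2.5],"roll":72.7,"fingers":39},{"travel":[6.3,-24.5,2.5],"roll":72.7,"fingers":39}]}}

```text
time_s: 43.85
tcp_pos: [0.4579, 0.4081, 0.1443]
ee_rot: [[0.672, -0.741, -0.006], [-0.741, -0.672, -0.007], [0.001, 0.009, -1.0]]
wrist_force: [0.5, 0.2, -0.8]
gripper_width: 0.391
```

>>> {"fn": "arm_command", "kwargs": {"rows": [{"travel":[0,0,0],"roll":0,"fingers":39},{"travel":[0,0,0],"roll":0,"fingers":39},{"travel":[0,0,0],"roll":0,"fingers":39}]}}

```text
time_s: 44.15
tcp_pos: [0.4604, 0.4096, 0.1496]
ee_rot: [[0.672, -0.74, 0.001], [-0.74, -0.672, 0.001], [-0.0, -0.001, -1.0]]
wrist_force: [0.6, -1.0, -0.3]
gripper_width: 0.392
```

```bash
python3 -c "
from h import *
to([.461,.410,.024],-47.8)
from fz import fuses
fuses('side')"
```

```text
to [0.461, 0.41, 0.024] -47.8 travel [ 0.02 -0.06 12.56] roll 0.0 j6 -14.5 yaw -47.8
side fuse [462.1 409.2] [23. 60.] 42.0 202
side fuse [485.9 244.3] [ 46. 118.] 88.9 545
```

>>> {"fn": "arm_command", "kwargs": {"rows": [{"travel":[0,-0.05,4],"roll":0,"fingers":39},{"travel":[0,-0.05,8],"roll":0,"fingers":39},{"travel":[0,-0.05,11],"roll":0,"fingers":39},{"travel":[0,-0.05,12.5],"roll":0,"fingers":39},{"travel":[0,-0.05,12.5],"roll":0,"fingers":39},{"travel":[0,-0.05,12.5],"roll":0,"fingers":25},{"travel":[0,-0.05,12.5],"roll":0,"fingers":10},{"travel":[0,-0.05,12.5],"roll":0,"fingers":10},{"travel":[0,-0.05,12.5],"roll":0,"fingers":10}]}}

```text
time_s: 45.1
tcp_pos: [0.4612, 0.411, 0.0258]
ee_rot: [[0.672, -0.741, 0.002], [-0.741, -0.672, 0.003], [-0.0, -0.004, -1.0]]
wrist_force: [0.3, 0.5, 4.5]
gripper_width: 0.241
```

>>> {"fn": "arm_command", "kwargs": {"rows": [{"travel":[0,0,-1],"roll":0,"fingers":10},{"travel":[0,0,-3],"roll":0,"fingers":10},{"travel":[0,0,-6],"roll":0,"fingers":10},{"travel":[0,0,-10],"roll":0,"fingers":10},{"travel":[0,0,-14],"roll":0,"fingers":10},{"travel":[0,0,-14],"roll":-8,"fingers":10},{"travel":[0,0,-14],"roll":-16,"fingers":10},{"travel":[0,0,-14],"roll":-24,"fingers":10}]}}

```text
time_s: 45.9
tcp_pos: [0.46, 0.4098, 0.1651]
ee_rot: [[0.917, -0.399, -0.0], [-0.399, -0.917, 0.001], [-0.0, -0.001, -1.0]]
wrist_force: [-0.2, -0.6, -1.5]
gripper_width: 0.242
```

```bash
python3 nest.py 1 .15
```

```text
[-0.196415   -0.56074139 -1.54244928] 0.24187365160073648
to [np.float64(0.4838), np.float64(0.2088), 0.15] 25.2 travel [10.2  17.48  1.49] roll -48.7 j6 9.8 yaw -23.5
```

>>> {"fn": "arm_command", "kwargs": {"rows": [{"travel":[1.5,2.5,0],"roll":-8,"fingers":10},{"travel":[3.5,6,0],"roll":-16,"fingers":10},{"travel":[5.5,9.4,0],"roll":-24,"fingers":10},{"travel":[7.5,12.8,0],"roll":-32,"fingers":10},{"travel":[9.2,15.8,0],"roll":-40,"fingers":10},{"travel":[10.2,17.5,0],"roll":-48.7,"fingers":10},{"travel":[10.2,17.5,0.5],"roll":-48.7,"fingers":10},{"travel":[10.2,17.5,1.4],"roll":-48.7,"fingers":10},{"travel":[10.2,17.5,1.4],"roll":-48.7,"fingers":10},{"travel":[10.2,17.5,1.4],"roll":-48.7,"fingers":10}]}}

```text
time_s: 46.9
tcp_pos: [0.4828, 0.2095, 0.1495]
ee_rot: [[0.907, 0.421, -0.001], [0.421, -0.907, -0.001], [-0.001, 0.0, -1.0]]
wrist_force: [-0.2, -0.6, -1.5]
gripper_width: 0.242
```

>>> {"fn": "arm_command", "kwargs": {"rows": [{"travel":[0,0,0],"roll":0,"fingers":10},{"travel":[0,0,0],"roll":0,"fingers":10}]}}

```text
time_s: 47.1
tcp_pos: [0.4831, 0.2094, 0.1501]
ee_rot: [[0.907, 0.421, 0.0], [0.421, -0.907, 0.0], [0.0, -0.0, -1.0]]
wrist_force: [-0.6, 0.5, -0.8]
gripper_width: 0.246
```

```bash
python3 nest.py 1 .0245
```

```text
[-0.60034912  0.47307017 -0.77252397] 0.2456744650493165
to [np.float64(0.4838), np.float64(0.2088), 0.0245] 25.2 travel [ 0.04  0.09 12.56] roll -0.3 j6 73.8 yaw 24.9
```

>>> {"fn": "arm_command", "kwargs": {"rows": [{"travel":[0.04,0.08,4],"roll":0,"fingers":10},{"travel":[0.04,0.08,8],"roll":0,"fingers":10},{"travel":[0.04,0.08,11],"roll":0,"fingers":10},{"travel":[0.04,0.08,12.5],"roll":0,"fingers":10},{"travel":[0.04,0.08,12.6],"roll":0,"fingers":10},{"travel":[0.04,0.08,12.6],"roll":0,"fingers":10},{"travel":[0.04,0.08,12.6],"roll":0,"fingers":36},{"travel":[0.04,0.08,12.6],"roll":0,"fingers":36},{"travel":[0.04,0.08,12.6],"roll":0,"fingers":36}]}}

```text
time_s: 48.0
tcp_pos: [0.484, 0.2085, 0.0246]
ee_rot: [[0.907, 0.421, 0.001], [0.421, -0.907, 0.001], [0.001, -0.0, -1.0]]
wrist_force: [0.3, -0.6, -0.0]
gripper_width: 0.348
```

>>> {"fn": "arm_command", "kwargs": {"rows": [{"travel":[0,0,0],"roll":0,"fingers":36},{"travel":[0,0,-2],"roll":0,"fingers":36},{"travel":[0,0,-6],"roll":0,"fingers":36},{"travel":[0,0,-10],"roll":0,"fingers":36},{"travel":[0,0,-14],"roll":0,"fingers":36},{"travel":[0,0,-18],"roll":0,"fingers":36},{"travel":[0,-5,-20],"roll":0,"fingers":30},{"travel":[0,-10,-20],"roll":0,"fingers":20},{"travel":[0,-15,-20],"roll":0,"fingers":20},{"travel":[0,-20,-20],"roll":0,"fingers":20}]}}

```text
time_s: 49.0
tcp_pos: [0.4, 0.3878, 0.2248]
ee_rot: [[0.907, 0.42, 0.001], [0.42, -0.907, 0.001], [0.001, -0.001, -1.0]]
wrist_force: [0.3, 0.1, -0.1]
gripper_width: 0.209
```

```bash
cat > boxview.py <<'E'
import sys
from h import *
o=[]
for n in('top','side'):
    im,d=capture(n);c=proj(n,[.52,.14,.05])[0].astype(int)
    o.append(cv2.resize(im[c[1]-60:c[1]+60,c[0]-60:c[0]+60],(390,390)))
save(sys.argv[1],np.hstack(o))
E
python3 boxview.py box1; python3 chk.py top side
python3 -c "
from h import *
print(sense()['tcp_pos'])"
```

```text
top net 0.58 [0.487 0.207 0.035] box [-0.     0.075  0.035]
side fuse [481.2 245.7] [ 49. 123.] 89.3 543
side net 0.78 [0.485 0.203 0.033] box [-0.005  0.073  0.033]
side net 0.25 [ 0.462 -0.053  0.053] box [-0.134 -0.15   0.053]
[0.40108399 0.38565669 0.22396122]
```

View pics/box1.png

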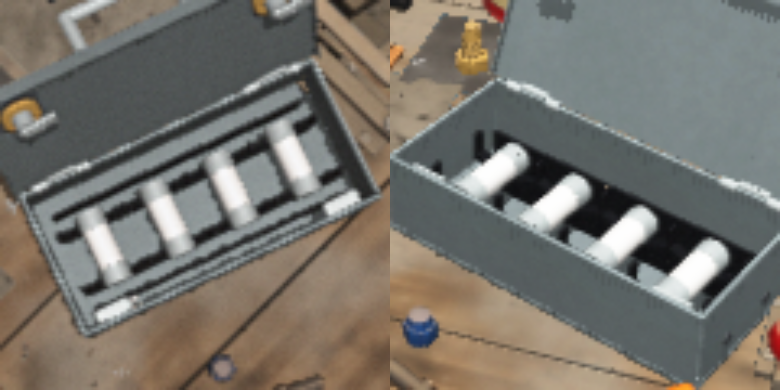

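```bash
python3 -c "
from h import *
to([.6455,.1976,.26],-64.8)"
```

```text
to [0.6455, 0.1976, 0.26] -64.8 travel [14.27 27.34 -3.6 ] roll 89.7 j6 54.3 yaw 24.9
```

>>> {"fn": "arm_command", "kwargs": {"rows": [{"travel":[0,0,-2],"roll":8,"fingers":20},{"travel":[0,0,-3.6],"roll":16,"fingers":20},{"travel":[1.8,3.4,-3.6],"roll":24,"fingers":20},{"travel":[3.6,6.8,-3.6],"roll":32,"fingers":20},{"travel":[5.4,10.3,-3.6],"roll":40,"fingers":20},{"travel":[7.1,13.7,-3.6],"roll":48,"fingers":20},{"travel":[9,17.1,-3.6],"roll":56,"fingers":20},{"travel":[10.7,20.5,-3.6],"roll":64,"fingers":20},{"travel":[12.5,24,-3.6],"roll":72,"fingers":20},{"travel":[14,26.8,-3.6],"roll":80,"fingers":20}]}}

```text
time_s: 50.3
tcp_pos: [0.6424, 0.1986, 0.2601]
ee_rot: [[0.564, -0.826, -0.0], [-0.826, -0.564, -0.0], [0.0, 0.0, -1.0]]
wrist_force: [-0.5, 0.7, -0.2]
gripper_width: 0.204
```

>>> {"fn": "arm_command", "kwargs": {"rows": [{"travel":[0,0,0],"roll":5,"fingers":20},{"travel":[0,0,0],"roll":9.7,"fingers":20},{"travel":[0,0,0],"roll":9.7,"fingers":20},{"travel":[0,0,0],"roll":9.7,"fingers":20},{"travel":[0,0,0],"roll":9.7,"fingers":20}]}}

```text
time_s: 50.8
tcp_pos: [0.6408, 0.2017, 0.2603]
ee_rot: [[0.426, -0.905, 0.0], [-0.905, -0.426, 0.0], [-0.0, -0.0, -1.0]]
wrist_force: [0.1, -0.3, -0.4]
gripper_width: 0.197
```

```bash
python3 -c "
from h import *
to([.6455,.1976,.136],-64.8)
im,d=capture('side');P=cloud('side',d);B=np.array([.5197,.1395]);a=np.radians(25.2)
q=P[...,:2]-B;bx=q@[np.cos(a),np.sin(a)];by=q@[-np.sin(a),np.cos(a)];z=P[...,2]
m=(abs(by)<.1)&(bx>.05)&(bx<.16)&(z>.07)&(z<.19)
for lo in np.arange(.07,.19,.02):
    k=m&(z>=lo)&(z<lo+.02); print(round(lo,2),k.sum(),np.percentile(bx[k],[1,50]) if k.any() else '')
im,d=capture('top');P=cloud('top',d);q=P[...,:2]-B;bx=q@[np.cos(a),np.sin(a)];by=q@[-np.sin(a),np.cos(a)];z=P[...,2]
k=(abs(by)<.05)&(bx>.115)&(bx<.16)&(z>.11)&(z<.17);print('bar',k.sum(),np.c_[bx,by,z][k.ravel()] if 0 else (bx[k].mean(),z[k].max()) if k.any() else '')
"
```

```text
to [0.6455, 0.1976, 0.136] -64.8 travel [ 0.57 -0.25 12.43] roll 0.0 j6 -6.0 yaw -64.8
0.07 879 [0.05861025 0.06502792]
0.09 895 [0.06772814 0.07378877]
0.11 899 [0.0763312  0.08261379]
0.13 885 [0.07537283 0.0905979 ]
0.15 942 [0.07603832 0.09883944]
0.17 17 [0.09471599 0.09689164]
bar 167 (np.float64(0.13330093987537645), np.float64(0.15793373839937086))
```

>>> {"fn": "arm_command", "kwargs": {"rows": [{"travel":[0.5,-0.2,1],"roll":0,"fingers":20},{"travel":[0.5,-0.2,3],"roll":0,"fingers":20},{"travel":[0.5,-0.2,6],"roll":0,"fingers":20},{"travel":[0.5,-0.2,9],"roll":0,"fingers":20},{"travel":[0.5,-0.2,11],"roll":0,"fingers":20},{"travel":[0.5,-0.2,12.4],"roll":0,"fingers":20},{"travel":[0.5,-0.2,12.4],"roll":0,"fingers":20},{"travel":[0.5,-0.2,12.4],"roll":0,"fingers":0},{"travel":[0.5,-0.2,12.4],"roll":0,"fingers":0},{"travel":[0.5,-0.2,12.4],"roll":0,"fingers":0}]}}

```text
time_s: 51.9
tcp_pos: [0.6441, 0.1981, 0.1365]
ee_rot: [[0.425, -0.905, -0.001], [-0.905, -0.425, -0.0], [-0.0, 0.001, -1.0]]
wrist_force: [-2.0, -1.1, -1.4]
gripper_width: 0.108
```

```bash
python3 - <<'E'
from h import *
s=sense();print(s['wrist_force'],s['gripper_width'],s['tcp_pos'])
a=np.radians(25.2);d=s['tcp_pos']-[.475,.1182,.0932];bx=d[:2]@[np.cos(a),np.sin(a)];th=np.pi-np.arctan2(d[2]+.042,bx-.106)-np.arctan2(42,106);print('bx',bx,'by',d[:2]@[-np.sin(a),np.cos(a)],'dz',d[2],'theta',th)
th=1.96
f=lambda t:(-106*np.cos(t)+42*np.sin(t),106*np.sin(t)+42*np.cos(t))
x0,z0=f(th)
for k in range(1,21):
    t=th*(1-k/20);x,z=f(t);print(k,round(t,2),'ty %.1f tz %.1f'%(-(x-x0)/10,-(z-z0)/10))
E
```

```text
[-1.97192768 -1.1488058  -1.37717374] 0.1075949088823848 [0.64413988 0.19812182 0.13649868]
bx 0.18707139624668778 by 0.0002991607345313452 dz 0.04329867647162311 theta 1.953541998428097
1 1.86 ty 0.8 tz -0.7
2 1.76 ty 1.8 tz -1.4
3 1.67 ty 2.7 tz -1.9
4 1.57 ty 3.7 tz -2.4
5 1.47 ty 4.8 tz -2.8
6 1.37 ty 5.9 tz -3.0
7 1.27 ty 7.0 tz -3.2
8 1.18 ty 8.1 tz -3.2
9 1.08 ty 9.2 tz -3.1
10 0.98 ty 10.3 tz -2.9
11 0.88 ty 11.4 tz -2.6
12 0.78 ty 12.4 tz -2.2
13 0.69 ty 13.4 tz -1.8
14 0.59 ty 14.4 tz -1.2
15 0.49 ty 15.3 tz -0.5
16 0.39 ty 16.1 tz 0.3
17 0.29 ty 16.8 tz 1.1
18 0.2 ty 17.5 tz 2.0
19 0.1 ty 18.0 tz 3.0
20 0.0 ty 18.5 tz 4.0
```

>>> {"fn": "arm_command", "kwargs": {"rows": [{"travel":[0,0.8,-0.7],"roll":0,"fingers":0},{"travel":[0,1.8,-1.4],"roll":0,"fingers":0},{"travel":[0,2.7,-1.9],"roll":0,"fingers":0},{"travel":[0,3.7,-2.4],"roll":0,"fingers":0},{"travel":[0,4.8,-2.8],"roll":0,"fingers":0},{"travel":[0,5.9,-3.0],"roll":0,"fingers":0},{"travel":[0,7.0,-3.2],"roll":0,"fingers":0},{"travel":[0,8.1,-3.2],"roll":0,"fingers":0},{"travel":[0,9.2,-3.1],"roll":0,"fingers":0},{"travel":[0,10.3,-2.9],"roll":0,"fingers":0}]}}

```text
time_s: 52.9
tcp_pos: [0.5529, 0.1554, 0.1696]
ee_rot: [[0.427, -0.904, 0.008], [-0.904, -0.427, 0.003], [0.001, -0.008, -1.0]]
wrist_force: [0.7, 1.0, 11.0]
gripper_width: 0.105
```

>>> {"fn": "arm_command", "kwargs": {"rows": [{"travel":[0,1.1,0.3],"roll":0,"fingers":0},{"travel":[0,2.1,0.7],"roll":0,"fingers":0},{"travel":[0,3.1,1.1],"roll":0,"fingers":0},{"travel":[0,4.1,1.7],"roll":0,"fingers":0},{"travel":[0,5.0,2.4],"roll":0,"fingers":0},{"travel":[0,5.8,3.2],"roll":0,"fingers":0},{"travel":[0,6.5,4.0],"roll":0,"fingers":0},{"travel":[0,7.2,4.9],"roll":0,"fingers":0},{"travel":[0,7.7,5.9],"roll":0,"fingers":0},{"travel":[0,7.7,5.9],"roll":0,"fingers":0}]}}

```text
time_s: 53.9
tcp_pos: [0.4783, 0.1203, 0.1037]
ee_rot: [[0.424, -0.905, -0.007], [-0.905, -0.424, -0.003], [-0.0, 0.008, -1.0]]
wrist_force: [-5.8, -0.2, -1.5]
gripper_width: 0.103
```

```bash
cat > th.py <<'E'
from h import *
s=sense();print(s['wrist_force'],s['gripper_width'],s['tcp_pos'])
a=np.radians(25.2);d=s['tcp_pos']-[.475,.1182,.0932];bx=d[:2]@[np.cos(a),np.sin(a)];th=np.pi-np.arctan2(d[2]+.042,bx-.106)-np.arctan2(42,106);print('bx',bx,'by',d[:2]@[-np.sin(a),np.cos(a)],'dz',d[2],'theta',th)
E
python3 th.py
```

```text
[-5.79639334 -0.21289885 -1.54487803] 0.10343597078831288 [0.47825632 0.12026414 0.10374877]
bx 0.003825275248032913 by 0.000481216325483675 dz 0.010548773236764897 theta 0.09777541131611661
```

>>> {"fn": "arm_command", "kwargs": {"rows": [{"travel":[0,0.25,0.5],"roll":0,"fingers":0},{"travel":[0,0.5,1.0],"roll":0,"fingers":0},{"travel":[0,0.5,1.2],"roll":0,"fingers":0},{"travel":[0,0.5,1.3],"roll":0,"fingers":0},{"travel":[0,0.5,1.3],"roll":0,"fingers":0},{"travel":[0,0.5,1.3],"roll":0,"fingers":0}]}}

```text
time_s: 54.5
tcp_pos: [0.4748, 0.1186, 0.0943]
ee_rot: [[0.426, -0.905, -0.006], [-0.905, -0.426, -0.003], [0.001, 0.006, -1.0]]
wrist_force: [-12.2, -1.3, 18.0]
gripper_width: 0.103
```

```bash
python3 th.py
```

```text
[-12.2381937   -1.30124379  18.01456969] 0.1033935353846617 [0.47483742 0.1186264  0.09429465]
bx 3.4441401002347936e-05 by 0.00045503821068793016 dz 0.001094651812095171 theta 0.009007324806457218
```

>>> {"fn": "arm_command", "kwargs": {"rows": [{"travel":[0,0,-0.1],"roll":0,"fingers":30},{"travel":[0,0,-0.1],"roll":0,"fingers":40},{"travel":[0,0,-0.1],"roll":0,"fingers":50},{"travel":[0,0,-2],"roll":0,"fingers":50},{"travel":[0,0,-5],"roll":0,"fingers":50},{"travel":[0,0,-9],"roll":0,"fingers":50},{"travel":[0,0,-10],"roll":8,"fingers":50},{"travel":[0,0,-10],"roll":16,"fingers":50},{"travel":[0,0,-10],"roll":24,"fingers":50},{"travel":[0,0,-10],"roll":32,"fingers":50}]}}

```text
time_s: 55.5
tcp_pos: [0.478, 0.12, 0.193]
ee_rot: [[-0.124, -0.992, 0.001], [-0.992, 0.124, 0.0], [-0.0, -0.001, -1.0]]
wrist_force: [0.1, 0.2, 0.1]
gripper_width: 0.499
```

```bash
python3 - <<'E'
from h import *
to([.4638,-.046,.19],-180)
im,d=capture('side');P=cloud('side',d);B=np.array([.5197,.1395]);a=np.radians(25.2)
q=P[...,:2]-B;bx=q@[np.cos(a),np.sin(a)];by=q@[-np.sin(a),np.cos(a)];z=P[...,2]
for lo in(-.055,-.03,0,.03): 
    k=(bx>lo)&(bx<lo+.02)&(abs(by)<.07)&(z>.05)&(z<.085);print('lid z',lo,np.median(z[k]),k.sum())
q=P[(abs(P[...,0]-.464)<.03)&(abs(P[...,1]+.046)<.03)&(z>.05)&(z<.1)];print('key',q.mean(0),q[:,2].max())
E
```

```text
to [0.4638, -0.046, 0.19] -180 travel [16.65 -0.66  0.3 ] roll 82.9 j6 -40.2 yaw -97.1
lid z -0.055 0.06723732751994027 460
lid z -0.03 0.06685640126775161 262
lid z 0 0.06694916819565566 419
lid z 0.03 0.0669165202337142 395
key [ 0.46143445 -0.04943138  0.06798504] 0.08031157577491366
```

>>> {"fn": "arm_command", "kwargs": {"rows": [{"travel":[2,0,0],"roll":8,"fingers":60},{"travel":[5,-0.2,0],"roll":16,"fingers":60},{"travel":[8.5,-0.3,0],"roll":24,"fingers":60},{"travel":[12,-0.5,0],"roll":32,"fingers":60},{"travel":[15,-0.6,0],"roll":40,"fingers":60},{"travel":[16.6,-0.7,0],"roll":48,"fingers":60},{"travel":[16.6,-0.7,0],"roll":56,"fingers":60},{"travel":[16.6,-0.7,0],"roll":64,"fingers":60},{"travel":[16.6,-0.7,0],"roll":72,"fingers":60},{"travel":[16.6,-0.7,0],"roll":80,"fingers":60}]}}

```text
time_s: 56.55
tcp_pos: [0.4652, -0.046, 0.1929]
ee_rot: [[-0.999, -0.052, 0.0], [-0.052, 0.999, -0.0], [-0.0, -0.0, -1.0]]
wrist_force: [0.1, -0.2, -0.9]
gripper_width: 0.605
```

>>> {"fn": "arm_command", "kwargs": {"rows": [{"travel":[0,0,0],"roll":2.9,"fingers":60},{"travel":[0,0,3],"roll":2.9,"fingers":60},{"travel":[0,0,3],"roll":2.9,"fingers":60},{"travel":[0,0,3],"roll":2.9,"fingers":60},{"travel":[0,0,3],"roll":2.9,"fingers":60}]}}

```text
time_s: 57.05
tcp_pos: [0.4655, -0.0458, 0.164]
ee_rot: [[-1.0, -0.006, 0.002], [-0.006, 1.0, -0.0], [-0.002, -0.0, -1.0]]
wrist_force: [-0.4, 0.1, 0.0]
gripper_width: 0.599
```

```bash
python3 -c "
from h import *
to([.4637,-.046,.0565],-180)"
```

```text
to [0.4637, -0.046, 0.0565] -180 travel [ 0.2  -0.02 10.75] roll 0.4 j6 -104.0 yaw -179.6
```

>>> {"fn": "arm_command", "kwargs": {"rows": [{"travel":[0.15,0,4],"roll":0.4,"fingers":60},{"travel":[0.15,0,8],"roll":0.4,"fingers":60},{"travel":[0.15,0,10],"roll":0.4,"fingers":60},{"travel":[0.15,0,10.7],"roll":0.4,"fingers":60},{"travel":[0.15,0,10.7],"roll":0.4,"fingers":60},{"travel":[0.15,0,10.7],"roll":0.4,"fingers":0},{"travel":[0.15,0,10.7],"roll":0.4,"fingers":0},{"travel":[0.15,0,10.7],"roll":0.4,"fingers":0},{"travel":[0.15,0,10.7],"roll":0.4,"fingers":0},{"travel":[0.15,0,10.7],"roll":0.4,"fingers":0}]}}

```text
time_s: 58.05
tcp_pos: [0.4633, -0.0458, 0.0565]
ee_rot: [[-1.0, 0.002, 0.001], [0.002, 1.0, 0.0], [-0.001, 0.0, -1.0]]
wrist_force: [-0.6, -0.8, 0.7]
gripper_width: 0.231
```

>>> {"fn": "arm_command", "kwargs": {"rows": [{"travel":[0,0,0],"roll":0,"fingers":0},{"travel":[0,0,0],"roll":0,"fingers":0},{"travel":[0,0,0],"roll":0,"fingers":0}]}}

```text
time_s: 58.35
tcp_pos: [0.4632, -0.0459, 0.0563]
ee_rot: [[-1.0, 0.002, 0.0], [0.002, 1.0, -0.0], [-0.0, -0.0, -1.0]]
wrist_force: [-0.7, 0.0, 2.5]
gripper_width: 0.158
```

>>> {"fn": "arm_command", "kwargs": {"rows": [{"travel":[0,0,-0.5],"roll":0,"fingers":0},{"travel":[0,0,-1.5],"roll":0,"fingers":0},{"travel":[0,0,-3],"roll":0,"fingers":0},{"travel":[0,0,-6],"roll":0,"fingers":0},{"travel":[0,0,-9],"roll":0,"fingers":0},{"travel":[0,0,-13],"roll":0,"fingers":0},{"travel":[0,0,-13],"roll":0,"fingers":0},{"travel":[0,0,-13],"roll":0,"fingers":0}]}}

```text
time_s: 59.15
tcp_pos: [0.4633, -0.0457, 0.1873]
ee_rot: [[-1.0, 0.002, 0.003], [0.002, 1.0, 0.001], [-0.003, 0.001, -1.0]]
wrist_force: [-0.2, -0.5, -1.3]
gripper_width: 0.154
```

```bash
python3 keychk.py key5; python3 -c "
from h import *
to([.5305,.0428,.19],-154.8+86)
to([.452,.2092,.19],-154.8+86)"
```

```text
0.1536468064663131 [ 0.4633 -0.0457  0.1873]
orange tool mm 126 [  4.5587  -7.2078 -22.8856] [14.9717  4.4586 12.3065]
below 52 [-11.0619  -2.02    31.2224] [ 8.2145  2.0611 46.9231]
blade 52 [ 1.4977 -0.402  39.5433] [-11.0619  -2.02    31.2224] [ 8.2145  2.0611 46.9231]
to [0.5305, 0.0428, 0.19] -68.80000000000001 travel [-6.78  8.88 -0.39] roll -111.3 j6 -104.5 yaw 179.9
to [0.452, 0.2092, 0.19] -68.80000000000001 travel [ 1.11 25.5  -0.38] roll -111.3 j6 -104.5 yaw 179.9
```

>>> {"fn": "arm_command", "kwargs": {"rows": [{"travel":[-1,1.5,-0.3],"roll":-8,"fingers":0},{"travel":[-2.5,3.5,-0.3],"roll":-16,"fingers":0},{"travel":[-4.5,6,-0.3],"roll":-24,"fingers":0},{"travel":[-6,8,-0.3],"roll":-32,"fingers":0},{"travel":[-6.8,8.9,-0.3],"roll":-40,"fingers":0},{"travel":[-6.8,8.9,-0.3],"roll":-48,"fingers":0},{"travel":[-6.8,8.9,-0.3],"roll":-56,"fingers":0},{"travel":[-6.8,8.9,-0.3],"roll":-64,"fingers":0},{"travel":[-6.8,8.9,-0.3],"roll":-72,"fingers":0},{"travel":[-6.8,8.9,-0.3],"roll":-80,"fingers":0}]}}

```text
time_s: 60.2
tcp_pos: [0.5303, 0.0427, 0.1871]
ee_rot: [[-0.17, -0.985, -0.004], [-0.985, 0.17, -0.001], [0.002, 0.004, -1.0]]
wrist_force: [0.6, 0.6, -0.6]
gripper_width: 0.158
```

>>> {"fn": "arm_command", "kwargs": {"rows": [{"travel":[0,0,0],"roll":-8,"fingers":0},{"travel":[0,0,0],"roll":-16,"fingers":0},{"travel":[0,0,2],"roll":-24,"fingers":0},{"travel":[0,0,4],"roll":-28.6,"fingers":0},{"travel":[0,0,6],"roll":-28.6,"fingers":0},{"travel":[0,0,6.9],"roll":-28.6,"fingers":0},{"travel":[0,0,6.9],"roll":-28.6,"fingers":0},{"travel":[0,0,6.9],"roll":-28.6,"fingers":0},{"travel":[0,0,6.9],"roll":-28.6,"fingers":0}]}}

```text
time_s: 61.1
tcp_pos: [0.532, 0.0432, 0.1209]
ee_rot: [[0.317, -0.948, 0.002], [-0.948, -0.317, 0.0], [0.0, -0.002, -1.0]]
wrist_force: [0.2, 0.0, -1.3]
gripper_width: 0.161
```

```bash
python3 -c "
from h import *
to([.5305,.0428,.108],-71.5)"
```

```text
to [0.5305, 0.0428, 0.108] -71.5 travel [-0.01  0.15  1.29] roll -0.0 j6 -3.6 yaw -71.5
```

>>> {"fn": "arm_command", "kwargs": {"rows": [{"travel":[0,0.1,0.1],"roll":0,"fingers":0},{"travel":[0,0.12,0.4],"roll":0,"fingers":0},{"travel":[0,0.12,0.7],"roll":0,"fingers":0},{"travel":[0,0.12,0.9],"roll":0,"fingers":0},{"travel":[0,0.12,1.1],"roll":0,"fingers":0},{"travel":[0,0.12,1.3],"roll":0,"fingers":0},{"travel":[0,0.12,1.3],"roll":0,"fingers":0},{"travel":[0,0.12,1.3],"roll":0,"fingers":0}]}}

```text
time_s: 61.9
tcp_pos: [0.5302, 0.0426, 0.107]
ee_rot: [[0.317, -0.948, -0.0], [-0.948, -0.317, -0.0], [0.0, 0.0, -1.0]]
wrist_force: [1.4, -0.2, -0.7]
gripper_width: 0.159
```

>>> {"fn": "arm_command", "kwargs": {"rows": [{"travel":[0,0,0],"roll":8,"fingers":0},{"travel":[0,0,0],"roll":16,"fingers":0},{"travel":[0,0,0],"roll":24,"fingers":0},{"travel":[0,0,0],"roll":32,"fingers":0},{"travel":[0,0,0],"roll":40,"fingers":0},{"travel":[0,0,0],"roll":48,"fingers":0},{"travel":[0,0,0],"roll":56,"fingers":0},{"travel":[0,0,0],"roll":64,"fingers":0},{"travel":[0,0,0],"roll":72,"fingers":0},{"travel":[0,0,0],"roll":80,"fingers":0}]}}

```text
time_s: 62.9
tcp_pos: [0.5307, 0.0427, 0.1072]
ee_rot: [[-0.881, -0.472, 0.001], [-0.472, 0.881, 0.0], [-0.001, -0.0, -1.0]]
wrist_force: [0.8, -0.6, -1.7]
gripper_width: 0.157
```

>>> {"fn": "arm_command", "kwargs": {"rows": [{"travel":[0,0,0],"roll":6,"fingers":0},{"travel":[0,0,0],"roll":12,"fingers":0},{"travel":[0,0,0],"roll":12,"fingers":0},{"travel":[0,0,0],"roll":12,"fingers":0},{"travel":[0,0,0],"roll":12,"fingers":0}]}}

```text
time_s: 63.4
tcp_pos: [0.5307, 0.0427, 0.1072]
ee_rot: [[-0.958, -0.285, 0.001], [-0.285, 0.958, 0.0], [-0.001, -0.0, -1.0]]
wrist_force: [2.7, -0.2, -2.9]
gripper_width: 0.158
```

```bash
python3 -c "
from h import *
s=sense();print(s['moment'],s['wrist_force'])
to([.5305,.0428,.108],-154.8)"
```

```text
[-0.19456036 -0.80577056  0.04822322] [ 2.67137726 -0.20363001 -2.94450247]
to [0.5305, 0.0428, 0.108] -154.8 travel [ 0.02  0.02 -0.08] roll -8.6 j6 -95.5 yaw -163.4
```

>>> {"fn": "arm_command", "kwargs": {"rows": [{"travel":[0,0,0],"roll":-5,"fingers":0},{"travel":[0,0,0],"roll":-9,"fingers":0},{"travel":[0,0,-1],"roll":-9,"fingers":0},{"travel":[0,0,-3],"roll":-9,"fingers":0},{"travel":[0,0,-6],"roll":-9,"fingers":0},{"travel":[0,0,-8.2],"roll":-17,"fingers":0},{"travel":[0,0,-8.2],"roll":-25,"fingers":0},{"travel":[0,0,-8.2],"roll":-33,"fingers":0},{"travel":[0,0,-8.2],"roll":-41,"fingers":0},{"travel":[0,0,-8.2],"roll":-49,"fingers":0}]}}

```text
time_s: 64.4
tcp_pos: [0.5299, 0.0426, 0.1899]
ee_rot: [[-0.411, -0.912, 0.0], [-0.912, 0.411, 0.0], [-0.0, -0.0, -1.0]]
wrist_force: [0.1, -0.3, -0.8]
gripper_width: 0.158
```

```bash
python3 boxview.py box2;python3 -c "
from h import *
to([.452,.2092,.19],-71.5)"
```

```text
to [0.452, 0.2092, 0.19] -71.5 travel [-11.9   14.02  -0.02] roll -43.1 j6 -46.7 yaw -114.6
```

View pics/box2.png

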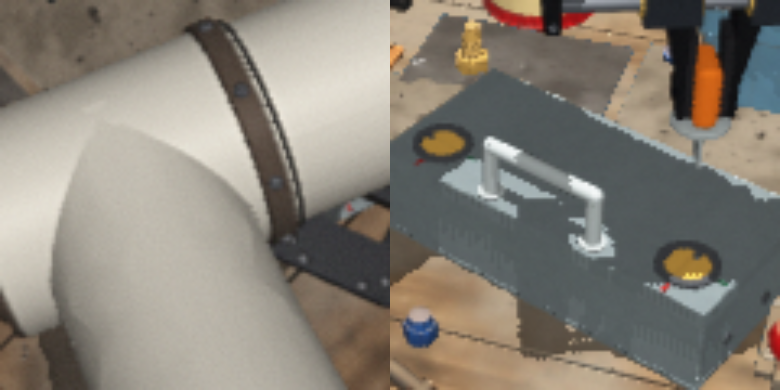

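>>> {"fn": "arm_command", "kwargs": {"rows": [{"travel":[-2,2.4,0],"roll":-8,"fingers":0},{"travel":[-5,6,0],"roll":-16,"fingers":0},{"travel":[-8,9.4,0],"roll":-24,"fingers":0},{"travel":[-10.5,12.4,0],"roll":-32,"fingers":0},{"travel":[-11.9,14,0],"roll":-40,"fingers":0},{"travel":[-11.9,14,2],"roll":-43.1,"fingers":0},{"travel":[-11.9,14,4.5],"roll":-43.1,"fingers":0},{"travel":[-11.9,14,6.8],"roll":-43.1,"fingers":0},{"travel":[-11.9,14,6.8],"roll":-43.1,"fingers":0},{"travel":[-11.9,14,6.8],"roll":-43.1,"fingers":0}]}}

```text
time_s: 65.5
tcp_pos: [0.4525, 0.2091, 0.1217]
ee_rot: [[0.317, -0.948, 0.0], [-0.948, -0.317, -0.0], [0.0, -0.0, -1.0]]
wrist_force: [-0.0, 0.2, -0.5]
gripper_width: 0.161
```

>>> {"fn": "arm_command", "kwargs": {"rows": [{"travel":[0,0,0],"roll":0,"fingers":0},{"travel":[0,0,0],"roll":0,"fingers":0},{"travel":[0,0,0],"roll":0,"fingers":0}]}}

```text
time_s: 65.8
tcp_pos: [0.4526, 0.2093, 0.1221]
ee_rot: [[0.318, -0.948, 0.002], [-0.948, -0.318, 0.001], [-0.001, -0.002, -1.0]]
wrist_force: [1.0, -0.1, -0.2]
gripper_width: 0.16
```

```bash
python3 -c "
from h import *
to([.4522,.2091,.108],-71.5)"
```

```text
to [0.4522, 0.2091, 0.108] -71.5 travel [0.   0.05 1.41] roll 0.1 j6 -25.0 yaw -71.4
```

>>> {"fn": "arm_command", "kwargs": {"rows": [{"travel":[0,0.03,0.4],"roll":0,"fingers":0},{"travel":[0,0.03,0.7],"roll":0,"fingers":0},{"travel":[0,0.03,0.9],"roll":0,"fingers":0},{"travel":[0,0.03,1.1],"roll":0,"fingers":0},{"travel":[0,0.03,1.3],"roll":0,"fingers":0},{"travel":[0,0.03,1.4],"roll":0,"fingers":0},{"travel":[0,0.03,1.4],"roll":0,"fingers":0},{"travel":[0,0.03,1.4],"roll":0,"fingers":0}]}}

```text
time_s: 66.6
tcp_pos: [0.4519, 0.2089, 0.1071]
ee_rot: [[0.319, -0.948, 0.0], [-0.948, -0.319, 0.0], [0.0, -0.0, -1.0]]
wrist_force: [-0.2, 0.6, -0.6]
gripper_width: 0.158
```

>>> {"fn": "arm_command", "kwargs": {"rows": [{"travel":[0,0,0],"roll":8,"fingers":0},{"travel":[0,0,0],"roll":16,"fingers":0},{"travel":[0,0,0],"roll":24,"fingers":0},{"travel":[0,0,0],"roll":32,"fingers":0},{"travel":[0,0,0],"roll":40,"fingers":0},{"travel":[0,0,0],"roll":48,"fingers":0},{"travel":[0,0,0],"roll":56,"fingers":0},{"travel":[0,0,0],"roll":64,"fingers":0},{"travel":[0,0,0],"roll":72,"fingers":0},{"travel":[0,0,0],"roll":80,"fingers":0}]}}

```text
time_s: 67.6
tcp_pos: [0.4523, 0.2091, 0.1072]
ee_rot: [[-0.881, -0.474, 0.001], [-0.474, 0.881, 0.0], [-0.001, -0.0, -1.0]]
wrist_force: [0.4, -1.0, -2.4]
gripper_width: 0.157
```

>>> {"fn": "arm_command", "kwargs": {"rows": [{"travel":[0,0,0],"roll":6,"fingers":0},{"travel":[0,0,0],"roll":12,"fingers":0},{"travel":[0,0,0],"roll":12,"fingers":0},{"travel":[0,0,0],"roll":12,"fingers":0},{"travel":[0,0,0],"roll":12,"fingers":0}]}}

```text
time_s: 68.1
tcp_pos: [0.4522, 0.209, 0.1072]
ee_rot: [[-0.958, -0.287, 0.001], [-0.287, 0.958, 0.0], [-0.001, 0.0, -1.0]]
wrist_force: [0.9, -1.1, -1.8]
gripper_width: 0.161
```

```bash
python3 -c "
from h import *
s=sense();print(s['moment'],s['wrist_force'])
to([.452,.2091,.108],-154.8)"
```

```text
[-0.04191397 -0.66807086  0.0526946 ] [ 0.87880005 -1.11727533 -1.79925587]
to [0.452, 0.2091, 0.108] -154.8 travel [ 0.02  0.02 -0.08] roll -8.5 j6 -116.9 yaw -163.3
```

>>> {"fn": "arm_command", "kwargs": {"rows": [{"travel":[0,0,0],"roll":-5,"fingers":0},{"travel":[0,0,0],"roll":-9,"fingers":0},{"travel":[0,0,-1],"roll":-9,"fingers":0},{"travel":[0,0,-3],"roll":-9,"fingers":0},{"travel":[0,0,-6],"roll":-9,"fingers":0},{"travel":[0,0,-8.2],"roll":-9,"fingers":0},{"travel":[0,0,-8.2],"roll":-9,"fingers":0}]}}

```text
time_s: 68.8
tcp_pos: [0.4535, 0.2102, 0.1931]
ee_rot: [[-0.902, -0.432, 0.007], [-0.432, 0.902, 0.005], [-0.008, 0.002, -1.0]]
wrist_force: [0.6, 0.7, -0.7]
gripper_width: 0.157
```

```bash
python3 -c "
from h import *
to([.4637,-.046,.19],-180)"
```

```text
to [0.4637, -0.046, 0.19] -180 travel [ 10.15 -23.55   0.2 ] roll 25.6 j6 -108.0 yaw -154.4
```

>>> {"fn": "arm_command", "kwargs": {"rows": [{"travel":[1.5,-3,0],"roll":4,"fingers":0},{"travel":[3,-6.5,0],"roll":8,"fingers":0},{"travel":[4.7,-11,0],"roll":14,"fingers":0},{"travel":[6.5,-15,0],"roll":20,"fingers":0},{"travel":[8.2,-19,0],"roll":25.6,"fingers":0},{"travel":[9.6,-22.5,0],"roll":25.6,"fingers":0},{"travel":[10.1,-23.5,0],"roll":25.6,"fingers":0},{"travel":[10.1,-23.5,0],"roll":25.6,"fingers":0},{"travel":[10.1,-23.5,0],"roll":25.6,"fingers":0},{"travel":[10.1,-23.5,0],"roll":25.6,"fingers":0}]}}

```text
time_s: 69.8
tcp_pos: [0.4622, -0.0457, 0.1889]
ee_rot: [[-1.0, -0.001, -0.0], [-0.001, 1.0, 0.0], [0.0, 0.0, -1.0]]
wrist_force: [0.2, -1.1, 0.4]
gripper_width: 0.154
```

```bash
python3 keychk.py key6; python3 - <<'E'
from h import *
to([.4637,-.046,.0575],-180)
out=[]
im0=np.load('top0i.npy')
im,d=capture('top'); im2,d=capture('side'); 
for n,i in(('top',im0),('top',im),('side',np.load('side0i.npy')),('side',im2)):
    for p in([.452,.2092,.067],[.5305,.0428,.067]):
        f=proj(n,[p])[0].astype(int); out.append(cv2.resize(i[f[1]-14:f[1]+14,f[0]-14:f[0]+14],(195,195),interpolation=cv2.INTER_CUBIC))
save('locks2',np.vstack([np.hstack(out[:4]),np.hstack(out[4:])]))
E
```

```text
0.15439104802424394 [ 0.4622 -0.0457  0.1889]
orange tool mm 132 [  5.9214  -7.3473 -23.0095] [15.034   4.9054 14.4406]
below 51 [-8.835  -2.0887 29.5472] [ 8.7279  0.812  45.6092]
blade 50 [ 1.2568 -0.6025 39.1646] [-8.835  -2.0887 30.4137] [ 8.7279  0.812  45.6092]
to [0.4637, -0.046, 0.0575] -180 travel [-0.14 -0.04 13.15] roll 0.1 j6 -104.4 yaw -179.9
```

View pics/locks2.png

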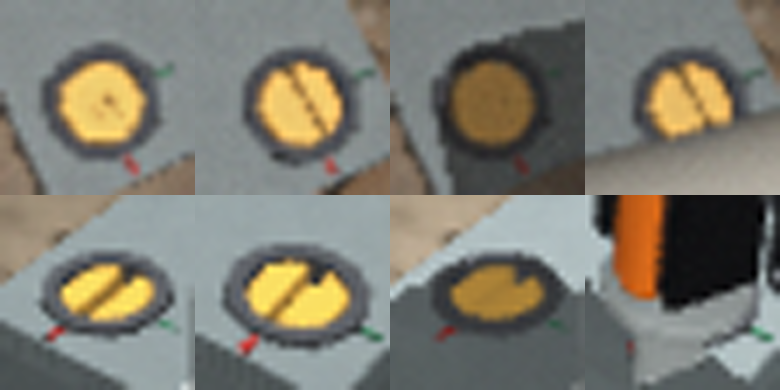

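>>> {"fn": "arm_command", "kwargs": {"rows": [{"travel":[-0.1,0,3],"roll":0,"fingers":0},{"travel":[-0.1,0,6],"roll":0,"fingers":0},{"travel":[-0.1,0,8.5],"roll":0,"fingers":0},{"travel":[-0.1,0,9.2],"roll":0,"fingers":0},{"travel":[-0.1,0,9.2],"roll":0,"fingers":0},{"travel":[-0.1,0,9.2],"roll":0,"fingers":0},{"travel":[-0.1,0,9.2],"roll":0,"fingers":0}]}}

```text
time_s: 70.65
tcp_pos: [0.4644, -0.0464, 0.0984]
ee_rot: [[-1.0, -0.0, 0.003], [-0.0, 1.0, 0.0], [-0.003, 0.0, -1.0]]
wrist_force: [-0.2, -0.4, -0.7]
gripper_width: 0.161
```

```bash
python3 -c "
from h import *
to([.4637,-.046,.0575],-180)"
```

```text
to [0.4637, -0.046, 0.0575] -180 travel [0.08 0.03 4.09] roll 0.0 j6 -104.3 yaw -180.0
```

>>> {"fn": "arm_command", "kwargs": {"rows": [{"travel":[0.02,0.03,0.8],"roll":0,"fingers":0},{"travel":[0.02,0.03,1.6],"roll":0,"fingers":0},{"travel":[0.02,0.03,2.4],"roll":0,"fingers":0},{"travel":[0.02,0.03,3.2],"roll":0,"fingers":0},{"travel":[0.02,0.03,3.8],"roll":0,"fingers":0},{"travel":[0.02,0.03,4.05],"roll":0,"fingers":0},{"travel":[0.02,0.03,4.05],"roll":0,"fingers":0},{"travel":[0.02,0.03,4.05],"roll":0,"fingers":0}]}}

```text
time_s: 71.45
tcp_pos: [0.4632, -0.0464, 0.0565]
ee_rot: [[-1.0, 0.0, 0.0], [0.0, 1.0, 0.0], [-0.0, 0.0, -1.0]]
wrist_force: [0.6, 0.4, -0.4]
gripper_width: 0.16
```

>>> {"fn": "arm_command", "kwargs": {"rows": [{"travel":[0,0,0],"roll":0,"fingers":50},{"travel":[0,0,0],"roll":0,"fingers":50},{"travel":[0,0,0],"roll":0,"fingers":50},{"travel":[0,0,0],"roll":0,"fingers":50},{"travel":[0,0,-3],"roll":0,"fingers":50},{"travel":[0,0,-7],"roll":0,"fingers":50},{"travel":[0,0,-11],"roll":0,"fingers":50},{"travel":[0,0,-15],"roll":0,"fingers":50},{"travel":[0,0,-17],"roll":0,"fingers":50},{"travel":[0,0,-17],"roll":0,"fingers":50}]}}

```text
time_s: 72.45
tcp_pos: [0.4649, -0.0462, 0.2301]
ee_rot: [[-1.0, -0.0, 0.008], [-0.0, 1.0, 0.001], [-0.008, 0.001, -1.0]]
wrist_force: [-0.1, 0.3, -0.2]
gripper_width: 0.504
```

```bash
python3 - <<'E'
from h import *
im,d=capture('side');save('end',im[120:360,220:540]);P=cloud('side',d);B=np.array([.5197,.1395]);a=np.radians(25.2)
q=P[...,:2]-B;bx=q@[np.cos(a),np.sin(a)];by=q@[-np.sin(a),np.cos(a)];z=P[...,2]
for lo in(-.055,-.03,0,.03): 
    k=(bx>lo)&(bx<lo+.02)&(abs(by)<.07)&(z>.05)&(z<.085);print('lid z',lo,np.median(z[k]),k.sum())
q=P[(abs(P[...,0]-.464)<.03)&(abs(P[...,1]+.046)<.03)&(z>.05)&(z<.1)];print('key',q.mean(0),q[:,2].max())
for l in ['brass_fitting','bushing','cap_nut','grease_tin']: print(l,[(round(r['p'],2),np.round(r['position'],3)) for r in search_frame('side',l)][:3])
E
```

```text
lid z -0.055 0.06717526495282444 471
lid z -0.03 0.06702706877453679 262
lid z 0 0.06696365451256092 430
lid z 0.03 0.06687363707596955 350
key [ 0.46133173 -0.04976768  0.06790376] 0.0795368020666013
brass_fitting [(0.61, array([0.544, 0.359, 0.013]))]
bushing [(0.49, array([0.352, 0.166, 0.022])), (0.34, array([0.452, 0.21 , 0.066]))]
cap_nut [(0.34, array([ 0.463, -0.053,  0.059]))]
grease_tin [(0.85, array([0.609, 0.423, 0.095]))]
```

View pics/end.png

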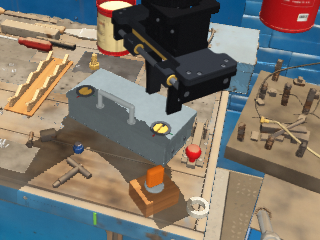

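The key stands in its stand (crop px 155,180), the lid is shut, both slots are back and the rack is empty. I'm handing the job in.

```bash
python3 -c "
from station import *
print(finish_job())"
```

```text
the job is handed in; nothing more can be done
None
```

I handed the job in at about 72.5 s of robot time; `finish_job` gave no verdict. I unlocked both locks with the key and stood it back in its stand. Then I opened the lid to about 1.96 rad, laid the four fuses in nests 4, 3, 2 and 1, shut the lid, turned both locks back and returned the key to its stand.

**Last checks:**
- **Fuses:** both cameras showed all four fuses, each in its own nest, before I shut the lid. The network's position readings picked up only the one in nest 1. None was knocked aside as far as I saw.
- **Lid:** it lies flat at 67 mm across its surface, the same as at the start.
- **Locks:** the left slot is back at its starting direction in both views and the right slot in the top view, since the gripper hid it from the side. The turn angles put both under about 0.05 rad.
- **Key:** it is upright in the stand, with the same depth reading as after I first set it back there. The arm was clear of everything, about 23 cm up.
- **Bystanders:** the brass fitting and bushing read within about 2 mm of their starting places. The network missed the cap nut in the last picture (its only report was the key), but the nut is visible there where it was. The grease tin read about 25 to 30 mm off in its visible centre. The gripper partly hid it and never went near it, so I take that as occlusion.

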